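Clamp a headed bar in the treadle hold-down

ROBOT

A 6-joint arm with a two-finger parallel gripper is mounted at the origin on the work surface. World frame = base frame: x ahead of the robot, y to its left, z up, the work surface at z = 0. Lengths are in mm, angles in rad, forces in N, time in s.
With the tool pointing down it reaches from about 350 to 975 mm from the base axis. Payload 7.1 kg.
Tool frame: the origin (TCP) lies at the very end of the fingers, on their centre line; the grasp point (between the pads) lies tcp_to_grasp behind it (tcp_to_grasp is the distance from the TCP to the grasp point, in mm); z points along the fingers, x is the direction in which the jaws open and shut, and the axes are right-handed (so a half turn about z gives the same grasp; the last joint's range is limited). The gripper opens to 88 mm and grips with 3 to 60 N. Pads are 20 mm wide; open, the fingers measure 115 mm over their backs; the gripper's body (75 mm by 178 mm) begins 61 mm behind the grasp point.
Start: joints at [-1.174, 0.423, 1.63, -0, 1.089, -0.019], TCP at [252.466, -571.721, 198.575] pointing down, gripper open.
Joint ranges: [-3, 3], [-0.9, 2.11], [0.09, 2.58], [-1.31, 4.45], [0.11, 2.69], [-2.54, 2.54]. Speed limits (rad/s): [2.39, 2.39, 3.01, 3.14, 3.14, 3.14].

INTERFACE

Orientations are given as a rotation vector (axis times angle).
In Python, from workcell import get_obs, get_image, close_job, recognise, mark_of, tcp_to_grasp gives the robot as it stands. The module is installed in compiled form; this text tells all that it offers.
- The arm moves only by the tool move_arm, never from a script. Its argument "motion" is a list of rows, each a list of 7 numbers: the shift along the world's x, y, z in mm, then the turn, a rotation vector about the world's x, y, z in rad, then the finger opening in mm, from 0 to 87.8. A call has 1 to 5 rows; each row is the pose to reach, as a shift and turn from the pose commanded when the call began; what a row does not reach only later rows make up. A row lasts 1/12 s, in which the tool goes at most 41.7 mm and 7.16 degrees, less where a joint would pass 70% of its speed; a pose out of reach is approached as far as the arm can. A call with a gripper value outside its range is refused whole. The fingers move at their own pace and stop on an object; the grip force is fixed at half the most. Time passes only in rows, so rows that repeat a pose let the fingers close. It gives the time, the measured TCP pose, the force and the opening at its end, in the units of the state.
- get_obs(): the state, without advancing time (a new reading comes with each control period).
- get_image(name): name is "side" or "top" or "wrist"; returns a dict with "color" (420x560x3 uint8, red, green, blue), "mtx" (3x3 intrinsics, pixels), "k1" (the pictures are not rectified: a ray, as slopes to the right and down, at radius r is drawn at 1 + k1 r^2 times it, then the intrinsics apply), "camera_from_world" (4x4, takes a point from world to camera coordinates). Camera axes: x right, y up, looking along -z (the intrinsics and any distortion apply to the point x, -y, -z); pixel columns grow to the right and rows downward; lengths in mm; the calibration is good to about 2 mm. A picture is of the moment at which its call begins. There is no depth.
- close_job(): hands the job in, once; it reports no verdict.
Trained networks look in a picture, given as the dict that the camera call returned (one of the last four; its "shot" number tells which), for a name from the list of things; names that differ only in an ending like _2 or _b are one class to them, and where a whole thing is asked for, a point or a joint stands for the part that bears it (a point fixed in the world has none). Each returns a list of dicts, best first, with "p" (0 to 1); they miss things now and then, are a little off and sometimes report something else, mostly with a low value. They report only what shows in the picture. A call takes as long as a camera call.
- recognise(picture, label): "bbox" ([centre column, centre row, width, height] in pixels, round what is visible of it).
- mark_of(picture, label): "location" ([row, column] in pixels: a listed point, or the origin of a listed thing).
The state is a dict: "t": time; "qpos": joint angles; "qvel": joint speeds; "joint_torque": joint torques, N m; "ee_pos": TCP position; "orientation": TCP orientation; "ft_force": force on the tool from outside, world axes, zero at the start; "moment": the same for the moment, N m; "width": finger opening in mm.
Only numpy, scipy, OpenCV 4.12 (cv2) and the standard library are available. Lean on these libraries where they do the work, as an engineer would, in place of code of your own. Each camera call takes 0.05 s, during which the arm holds its last target. There are 200 camera calls.

TASK

Draw the headed steel bar out of the stock rack and lay it flat on the bed of the treadle hold-down, its head between the cheeks and up against the backstop under the raised foot, and let go of it. Then push the pedal all the way down to its stop, so that the foot comes down on the head and stays there, and let the pedal come up again; if the catch is holding the pedal, push its release plunger all the way in first. Leave the plain bar, the chisel, the oil bottle and the tin where they are.

Things in the scene. Friction and masses are not known exactly. Their poses are not given: they have to be found in the camera images.
- bar_head (a point): centre of the head of the loose steel bar to clamp: 18 mm high, 190 mm long; shank 150 mm long, 20 mm wide, then a wider rectangular head 40 mm long, 36 mm wide. x runs along the bar from shank to head, z up. The head's end face is 20 mm ahead of this point; the shank begins 20 mm behind. It is drawn out by the head, put down, and taken again by the shank, as the head must go under the foot.
- bar_mid (a point): the same bar: middle of its length, half-way up (9 mm), 75 mm behind the head's centre; same axes. Centre of mass about 11 mm from here towards the head. It starts lying on the table in either of the rack's two bays, head and about 20 mm of shank standing out of the mouth.
- bar: the headed bar as a whole, about 0.6 kg; origin under the middle of its length, same axes as bar_head.
- rack: low dark steel stock rack, fixed: two roofed bays side by side, 72 mm wide inside, centred 40 mm either side of its middle along its y; closed at the back, no floor. 150 mm deep, 168 mm wide, roof top 50 mm above the table. Origin: middle of its footprint on the table; the open mouth faces its own -x, 75 mm from the origin; bars come out along -x.
- press_seat (a point): where the middle of the head's underside belongs, on the hold-down's bed 20 mm above the table. Fixed grey bench tool. x points to the backstop (column face 20 mm ahead of this point), the way the head points when home; y from bed to pedal. Bed 80 mm wide, reaching 135 mm back, open at its -x end. Two cheeks 46 mm apart, 11 mm high, run from 25 mm behind this point to the backstop.
- ram_foot (a point): middle of the underside of the hold-down's foot, a steel block 34 mm along x, 36 mm wide, 24 mm high, on an upright rod right above press_seat; raised, it is about 40 to 45 mm above the bed. The fixed arm that carries it, 50 mm wide, has its underside 120 mm and top 152 mm above the table and reaches from the column to 25 mm behind press_seat.
- ram (a joint): how far the foot has come down, m: 0 to 0.005 at the start (raised), about 0.0265 with the pedal at its stop, where it is within 1 mm of the 18 mm high head. The pedal drives it down; it stays down by friction when the pedal comes up and nothing lifts it again, so the bar must be in before the pedal is used.
- pedal (a joint): angle of the hinged spring pedal, rad: 0 up (sloping up 0.3 rad to its free end), 0.30 at its stop (level). It springs back when let go. Pushed at pedal_pad it takes about 4 to 12 N. If the catch holds it, it goes only about 0.03 to 0.05 rad and then stands firm.
- pedal_pad (a point): place to push: on the pedal's upper face, middle line, 25 mm from the free end. Ribbed dark steel plate 70 mm wide, 130 mm to the +y side of the bed's middle line. Hinge parallel to press_seat's y, 103 mm from here along its +x, 50 mm above the table; free end to -x. About 90 mm above the table when up, 58 mm at the stop (32 mm lower, about 7 mm farther to -x).
- plunger_top (a point): middle of the top of the catch's release plunger, a round dark steel knob 32 mm across on top of the grey pedal housing. It pushes straight down 20 mm (about 3 to 11 N) and springs back; pushed fully in once, it clears the catch for good. The catch is hidden in the housing: only pushing the pedal tells whether it holds. Pushing the plunger when the catch is clear does no harm.
- plain_mid (a point): middle, half-way up, of the plain steel bar in the rack's other bay: 190 x 20 x 18 mm without a head. To be left.
- chisel_mid (a point): middle of a round cold chisel, about 150 mm long, lying on the table just beyond rack and hold-down. To be left.
- oil_mid (a point): middle, half-way up, of a steel oil bottle 60 mm across and 150 mm high. To be left.
- tin_mid (a point): middle, half-way up, of an open steel tin 80 mm across and 100 mm high. To be left.

How it is judged (in metres and radians):
On the way, in this order (a step that is already met when the one before it is completed fails the run):
1. the bar lies let go on the bed, its head home under the raised foot (x of bar_head in the frame of press_seat between -0.012 and 0.006 m and y of bar_head in the frame of press_seat between -0.008 and 0.008 m and z of bar_head in the frame of press_seat between 0.005 and 0.013 m and angle between the x axis of bar_head and the x axis of press_seat, either way round below 0.15 rad and contact force between the fingers and bar below 0.3 N and value of joint ram below 0.015 m and linear speed of bar below 0.02 m/s), for 0.2 s.
2. the pedal is pushed down to its stop with the bar in place (x of bar_head in the frame of press_seat between -0.012 and 0.006 m and y of bar_head in the frame of press_seat between -0.008 and 0.008 m and z of bar_head in the frame of press_seat between 0.005 and 0.013 m and angle between the x axis of bar_head and the x axis of press_seat, either way round below 0.15 rad and value of joint pedal above 0.28 rad), for 0.15 s.
At the end, for the whole second after the job is handed in: the headed bar lies flat, still and let go on the bed, head within 12 mm of home lengthwise, 8 mm of the middle line and 0.15 rad of the bed's line; the foot is down on it (ram over 0.024), the pedal up (under 0.06 rad); plain bar, chisel, oil bottle and tin not moved by over 30 mm (x of bar_head in the frame of press_seat between -0.012 and 0.006 m and y of bar_head in the frame of press_seat between -0.008 and 0.008 m and z of bar_head in the frame of press_seat between 0.005 and 0.013 m and angle between the x axis of bar_head and the x axis of press_seat, either way round below 0.15 rad and contact force between the fingers and bar below 0.3 N and value of joint ram above 0.024 m and value of joint pedal below 0.06 rad and linear speed of bar below 0.02 m/s); the robot touches nothing.
It fails at once if a bystander was moved by more than 30 mm (distance of any of plain_mid, chisel_mid, oil_mid, tin_mid from where it was at the start of the episode above 0.03 m).
It also fails if it takes over 70 s, if anything falls off the work surface, if the arm or the gripper's body presses on something with over 40 N, if the wrist force passes 120 N, or if a joint passes its speed limit or range.

## Working session

There is one attempt and no reset: what is moved stays moved. The work goes in short steps, Python scripts to look and compute and a tool call to move; the robot and the scene stay as the last step left them, time stands still between calls to the robot, and variables do not carry over. Pictures are saved under pics/ and viewed, about 8 in all and at most 12, crops included, and the job is handed in when it is done.

Besides the shell and the picture viewer there is one more tool, called after ">>>" in YAML: its name, and indented under it one key for each argument. move_arm: Moves the arm, as the interface text tells. Its arguments: {"type":"object","properties":{"motion":{"type":"array"}},"required":["motion"]}

```bash
mkdir -p pics; cat > h.py <<'E'
import numpy as np, cv2
from workcell import *
from scipy.spatial.transform import Rotation as R
def ray(im,rc):
    K=im["mtx"];d=np.array([(rc[1]-K[0,2])/K[0,0],(rc[0]-K[1,2])/K[1,1]])
    u=d.copy()
    for _ in range(20): u=d/(1+im["k1"]*(u@u))
    T=np.array(im["camera_from_world"]);v=np.array([u[0],-u[1],-1])
    o=-T[:3,:3].T@T[:3,3]; w=T[:3,:3].T@v
    return o,w/np.linalg.norm(w)
def atz(im,rc,z):
    o,w=ray(im,rc); return o+w*(z-o[2])/w[2]
def tri(rs):
    A=0;b=0
    for o,w in rs:
        P=np.eye(3)-np.outer(w,w);A=A+P;b=b+P@o
    return np.linalg.solve(A,b)
def proj(im,p):
    T=np.array(im["camera_from_world"]);c=T[:3,:3]@p+T[:3,3];u=np.array([c[0],-c[1]])/-c[2]
    u=u*(1+im["k1"]*(u@u));K=im["mtx"];return [K[1,1]*u[1]+K[1,2],K[0,0]*u[0]+K[0,2]]
def save(im,n): cv2.imwrite(f"pics/{n}.png",im["color"][:,:,::-1])
E
python3 - <<'E'
from h import *
ims={n:get_image(n) for n in("side","top")}
for n,i in ims.items(): save(i,n+"0")
cv2.imwrite("pics/a.png",np.vstack([i["color"][:,:,::-1] for i in ims.values()])[:, :]) 
print(tcp_to_grasp,get_obs()["orientation"],get_obs()["width"])
for l in "bar_head bar_mid bar rack press_seat ram_foot pedal_pad plunger_top plain_mid chisel_mid oil_mid tin_mid".split():
    rs=[]
    for n,i in ims.items():
        m=mark_of(i,l)
        for k in m[:2]: print(l,n,np.round(k["location"]),round(k["p"],2))
        if m: rs.append(ray(i,m[0]["location"]))
    if len(rs)==2:
        p=tri(rs); print("   ",p.round(1),[round(float(np.linalg.norm(np.cross(w,p-o))),1) for o,w in rs])
E
```

```text
18.700000000000003 [-2.63147408e+00  1.71464528e+00  1.79096858e-03] 88.01740255997562
bar_head side [224. 360.] 0.46
bar_head top [248. 363.] 0.75
    [ 483.5 -270.    -8.2] [2.6, 2.6]
bar_mid side [262. 230.] 0.46
bar_mid side [264. 255.] 0.27
bar_mid top [223. 367.] 0.73
    [645.8 -80.2 -75.3] [227.7, 227.7]
rack side [209. 329.] 0.85
rack top [205. 358.] 0.69
    [ 612.5 -257.4  -10.9] [2.5, 2.5]
press_seat side [271. 230.] 0.83
press_seat top [208. 196.] 0.68
    [604.5 211.2  13.6] [0.1, 0.1]
ram_foot side [258. 230.] 0.66
ram_foot top [204. 191.] 0.57
    [602.1 208.7  73.7] [4.4, 4.4]
pedal_pad side [266. 280.] 0.85
plunger_top side [267. 257.] 0.62
plunger_top top [250. 180.] 0.63
    [466.4 215.4 154.2] [7.1, 7.1]
plain_mid side [219. 327.] 0.75
plain_mid top [218. 338.] 0.68
    [ 570.7 -195.8    7.2] [0.1, 0.1]
chisel_mid side [215. 251.] 0.64
chisel_mid top [154. 275.] 0.58
    [769.2 -14.7   3.1] [6.4, 6.4]
oil_mid side [340. 214.] 0.82
oil_mid top [280. 118.] 0.72
    [401.1 404.1  71.5] [0.8, 0.8]
tin_mid top [218. 461.] 0.57
```

```bash
python3 - <<'E'
import cv2,numpy as np
s=cv2.imread("pics/side0.png");t=cv2.imread("pics/top0.png")
a=cv2.resize(s[170:400,150:430],(800,657))[:600]
b=cv2.resize(t[110:330,80:480],None,fx=2,fy=2,interpolation=cv2.INTER_CUBIC)
cv2.imwrite("pics/a1.png",a);cv2.imwrite("pics/b1.png",b)
E
```

```text
(no output)
```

View pics/a1.png

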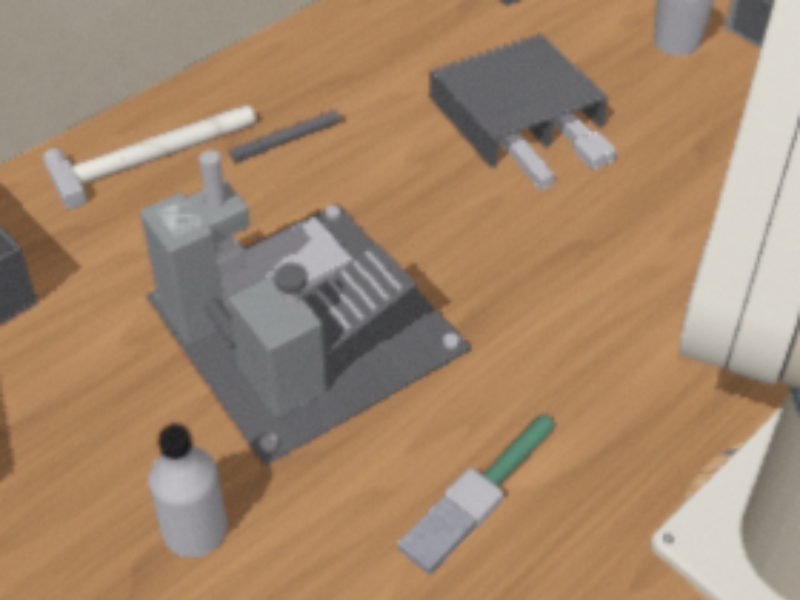

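View pics/b1.png

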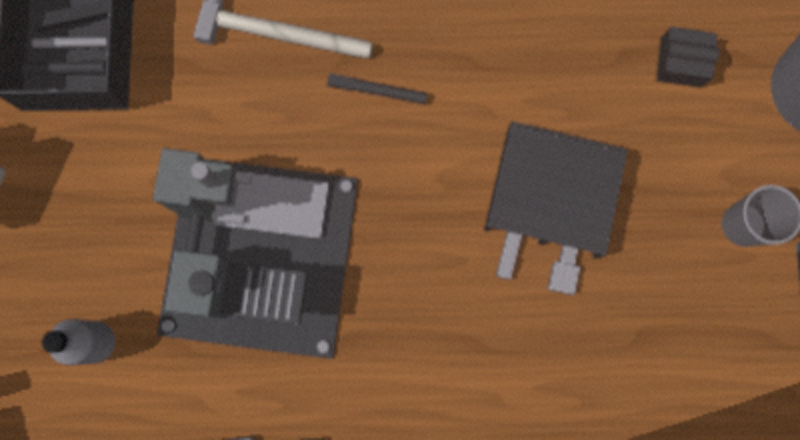

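The side picture shows the hold-down in the middle-left, with its pedal on the near side. The headed bar is in the rack's right bay (head at crop (595,150)) and the plain bar is in the left bay. In the top crop the head is at about (565,277), the rack mouth corners are (487,228) and (607,255), and the hold-down's x axis points left, roughly world +y. I'll move over the bar for a wrist view.

>>> move_arm:
  motion:
    - [20,28,10,0,0,0.12,87]
    - [40,56,20,0,0,0.24,87]
    - [60,84,30,0,0,0.36,87]
    - [80,112,40,0,0,0.48,87]
    - [100,140,50,0,0,0.6,87]

```text
t: 1.72
ee_pos: [353.0, -430.4, 249.1]
orientation: [-3.024, 0.852, -0.0]
ft_force: [-0.4, 0.3, 0.4]
width: 87.1
```

>>> move_arm:
  motion:
    - [20,28,0,0,0,0.12,87]
    - [40,56,0,0,0,0.24,87]
    - [60,84,0,0,0,0.36,87]
    - [80,112,0,0,0,0.48,87]
    - [100,140,0,0,0,0.6,87]

```text
t: 2.13
ee_pos: [453.2, -290.3, 248.9]
orientation: [3.14, 0.08, 0.001]
ft_force: [0.9, -0.6, -0.1]
width: 87.1
```

>>> move_arm:
  motion:
    - [0,0,0,0,0,0.12,87]
    - [0,0,0,0,0,0.24,87]
    - [0,0,0,0,0,0.36,87]
    - [0,0,0,0,0,0.48,87]
    - [0,0,0,0,0,0.6,87]

```text
t: 2.55
ee_pos: [452.6, -291.5, 248.7]
orientation: [2.976, 1.005, 0.0]
ft_force: [-0.1, -0.7, -0.6]
width: 87.4
```

>>> move_arm:
  motion:
    - [0,0,0,0,0,0.12,87]
    - [0,0,0,0,0,0.24,87]
    - [0,0,0,0,0,0.36,87]
    - [0,0,0,0,0,0.48,87]
    - [0,0,0,0,0,0.6,60]

```text
t: 2.97
ee_pos: [452.5, -291.7, 248.6]
orientation: [2.547, 1.839, 0.0]
ft_force: [1.0, 0.1, 0.3]
width: 83.5
```

```bash
cat >> h.py <<'E'
def st():
    o=get_obs();M=R.from_rotvec(o["orientation"]).as_matrix()
    print("t",round(o["t"],2),"tcp",np.round(o["ee_pos"],1),"jawdeg",round(np.degrees(np.arctan2(M[1,0],M[0,0])),2),"z",M[:,2].round(3),"F",np.round(o["ft_force"],1),"w",round(o["width"],1),"q",np.round(o["qpos"],2))
E
python3 - <<'E'
from h import *
st(); i=get_image("wrist"); save(i,"w1")
for l,z in(("bar_head",9),("bar_mid",9),("rack",0),("plain_mid",9)):
    for k in mark_of(i,l)[:2]: print(l,np.round(k["location"]),round(k["p"],2),atz(i,k["location"],z).round(1))
i=get_image("top")
for l,z in(("bar_head",9),("bar_mid",9),("rack",0),("plain_mid",9),("press_seat",20),("oil_mid",75),("tin_mid",50)):
    for k in mark_of(i,l)[:2]: print(l,np.round(k["location"]),round(k["p"],2),atz(i,k["location"],z).round(1))
E
```

```text
t 2.97 tcp [ 452.5 -291.7  248.6] jawdeg 71.67 z [ 0. -0. -1.] F [1.  0.1 0.3] w 83.5 q [-0.59  0.24  1.77  0.    1.13 -1.85]
bar_head [196. 314.] 0.56 [ 482.3 -258.3    9. ]
bar_head [245. 312.] 0.25 [ 554.1 -283.9    9. ]
rack [269. 336.] 0.68 [ 609.2 -258.4    0. ]
bar_head [248. 361.] 0.64 [ 483.1 -259.8    9. ]
bar_head [226. 366.] 0.16 [ 544.7 -275.3    9. ]
bar_mid [223. 366.] 0.82 [ 553.1 -275.7    9. ]
rack [206. 356.] 0.59 [ 606.3 -251.5    0. ]
plain_mid [217. 340.] 0.54 [ 572.6 -200.9    9. ]
press_seat [208. 194.] 0.82 [603.9 216.5  20. ]
press_seat [219. 460.] 0.37 [ 559.6 -543.4   20. ]
oil_mid [282. 117.] 0.69 [395.  403.7  75. ]
tin_mid [219. 460.] 0.54 [ 555.1 -531.7   50. ]
```

View pics/w1.png

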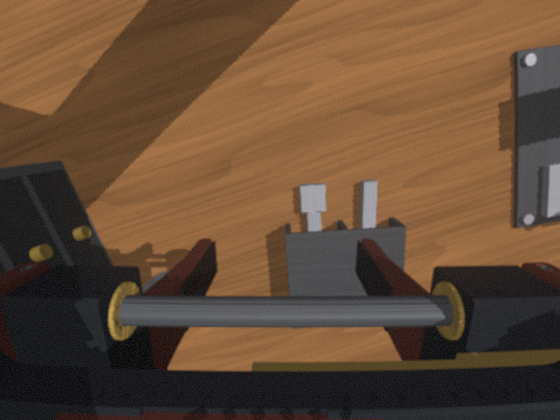

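The wrist view shows the headed bar's head at about cols 300–327, rows 185–212, the shank at (314,222), and the rack mouth at about row 230 from col 287 to 405. Next I'll segment the bright head to get its axis.

```bash
python3 - <<'E'
from h import *
i=get_image("wrist"); c=i["color"].astype(int)
sub=c[178:232,292:334]; m=((sub.max(2)-sub.min(2))<40)&(sub.mean(2)>105)
print("\n".join("%d "%(178+k)+"".join(".#"[v] for v in r) for k,r in enumerate(m)))
for n,p in(("mouthL",(234,287)),("mouthR",(228,405))): print(n,atz(i,p,50).round(1))
for n,p in(("hTL",(186,300)),("hTR",(184,325))): print(n,atz(i,p,18).round(1))
E
```

```text
Traceback (most recent call last):
TypeError: string indices must be integers, not 'numpy.bool'
```

```bash
python3 - <<'E'
from h import *
i=get_image("wrist"); c=i["color"].astype(int)
sub=c[178:232,292:334]; m=(((sub.max(2)-sub.min(2))<40)&(sub.mean(2)>105)).astype(int)
print("\n".join("%d "%(178+k)+"".join(".#"[v] for v in r) for k,r in enumerate(m)))
for n,p in(("mouthL",(234,287)),("mouthR",(228,405))): print(n,atz(i,p,50).round(1))
for n,p in(("hTL",(186,300)),("hTR",(184,325))): print(n,atz(i,p,18).round(1))
E
```

```text
178 ..........................................
179 ..........................................
180 ..........................................
181 ..........................................
182 ..........................................
183 ..................##############..........
184 .........########################.........
185 ........#########################.........
186 ........##########################........
187 ........##########################........
188 ........##########################........
189 ........##########################........
190 ........##########################........
191 ........##########################........
192 ........##########################........
193 ........##########################........
194 ........##########################........
195 ........##########################........
196 ........##########################........
197 .........#########################........
198 ........##########################........
199 .........#########################........
200 .........#########################........
201 .........######
[... 851 characters left out ...]
##########............
220 ................##############............
221 ................##############............
222 ................##############............
223 ................##############............
224 ................##############............
225 ................##############............
226 ................##############............
227 ................##############............
228 ................##############............
229 ................##############............
230 ................##############............
231 .................#######..................
mouthL [ 511.6 -310.7   50. ]
mouthR [ 555.7 -153.6   50. ]
hTL [ 459.4 -273.4   18. ]
hTR [ 468.  -238.6   18. ]
```

```bash
python3 - <<'E'
from h import *
i=get_image("wrist"); print("cam",ray(i,(0,0))[0].round(0))
P=[atz(i,p,18) for p in((183.8,300),(183,325.8),(211.2,326.5),(212,300.8))]
print(np.round(P,1)); print("head c",np.mean(P,0).round(1))
e=lambda a,b:np.degrees(np.arctan2(*(b-a)[1::-1])).round(1)
print("across",e(P[0],P[1]),e(P[3],P[2]),"along",e(P[0],P[3]),e(P[1],P[2]),[np.linalg.norm(P[a]-P[b]).round(1) for a,b in((0,1),(1,2),(2,3),(3,0))])
a,b=atz(i,(214,314),18),atz(i,(229,315),18);print("shank",a.round(1),b.round(1),e(a,b))
t=get_image("top")
h,m=[atz(t,max(mark_of(t,l),key=lambda k:k["p"])["location"],9) for l in("bar_head","bar_mid")]
print(h.round(1),e(h,m),np.linalg.norm(m-h).round(1)); st()
E
```

```text
cam [ 387. -270.  434.]
[[ 456.3 -272.4   18. ]
 [ 467.  -237.1   18. ]
 [ 507.2 -248.1   18. ]
 [ 496.3 -284.1   18. ]]
head c [ 481.7 -260.5   18. ]
across 73.2 73.2 along -16.4 -15.3 [np.float64(36.9), np.float64(41.6), np.float64(37.6), np.float64(41.6)]
shank [ 505.4 -266.7   18. ] [ 527.9 -272.2   18. ] -13.6
[ 485.  -266.5    9. ] -9.8 62.9
t 3.92 tcp [ 452.4 -291.7  248.6] jawdeg 71.33 z [-0. -0. -1.] F [-0.  -0.5 -0.6] w 60.2 q [-0.59  0.24  1.77 -0.    1.13 -1.84]
```

>>> move_arm:
  motion:
    - [15,15,-20,0,0,0.02,60]
    - [29.5,31,-50,0,0,0.045,60]
    - [29.5,31,-90,0,0,0.045,60]
    - [29.5,31,-130,0,0,0.045,60]
    - [29.5,31,-165,0,0,0.045,60]

```text
t: 4.33
ee_pos: [481.9, -260.2, 81.8]
orientation: [2.51, 1.89, -0.0]
ft_force: [-0.1, 0.3, 0.1]
width: 60.1
```

>>> move_arm:
  motion:
    - [0,0,-20,0,0,0,60]
    - [0,0,-40,0,0,0,60]
    - [0,0,-60,0,0,0,60]
    - [0,0,-74,0,0,0,60]
    - [0,0,-79,0,0,0,60]

```text
t: 4.75
ee_pos: [480.8, -260.0, 2.4]
orientation: [-2.508, -1.887, 0.002]
ft_force: [0.0, -0.4, 0.5]
width: 59.9
```

```bash
python3 -c "
from h import *
st()"
```

```text
t 4.75 tcp [ 480.8 -260.     2.4] jawdeg 73.91 z [-0.003  0.002 -1.   ] F [ 0.  -0.4  0.5] w 59.9 q [-0.52  0.61  1.9   0.    0.64 -1.81]
```

>>> move_arm:
  motion:
    - [0,0,0,0,0,0,30]
    - [0,0,0,0,0,0,28]
    - [0,0,0,0,0,0,28]
    - [0,0,0,0,0,0,28]
    - [0,0,0,0,0,0,28]

```text
t: 5.17
ee_pos: [482.6, -261.1, 5.5]
orientation: [2.509, 1.888, 0.001]
ft_force: [-0.6, -0.1, 0.7]
width: 30.8
```

>>> move_arm:
  motion:
    - [0,0,0,0,0,0,28]
    - [0,0,1,0,0,0,28]
    - [-5,1.5,1,0,0,0,28]
    - [-15,4.2,1,0,0,0,28]
    - [-29,8.3,1,0,0,0,28]

```text
t: 5.58
ee_pos: [452.8, -252.4, 5.7]
orientation: [2.51, 1.889, 0.001]
ft_force: [-0.5, 0.7, 0.4]
width: 27.9
```

```bash
python3 - <<'E'
from h import *
st(); i=get_image("wrist"); t=get_image("top"); s=get_image("side")
a=cv2.resize(t["color"][200:270,310:410],(400,280),interpolation=cv2.INTER_CUBIC)
b=cv2.resize(s["color"][170:250,310:410],(400,320),interpolation=cv2.INTER_CUBIC)
c=cv2.resize(i["color"],(400,300))
im=np.zeros((600,800,3),np.uint8);im[:280,:400]=a;im[280:,:400]=b;im[:300,400:]=c
cv2.imwrite("pics/m2.png",im[:,:,::-1])
for n,x in(("wrist",i),("top",t)):
    for k in mark_of(x,"bar_head")[:2]: print(n,np.round(k["location"]),k["p"],atz(x,k["location"],9))
E
```

```text
t 5.58 tcp [ 452.8 -252.4    5.7] jawdeg 73.93 z [ 0.001 -0.    -1.   ] F [-0.5  0.7  0.4] w 27.9 q [-0.53  0.58  1.96  0.    0.6  -1.82]
wrist [287. 288.] 0.59 [ 483.84069357 -259.91528011    9.        ]
```

View pics/m2.png

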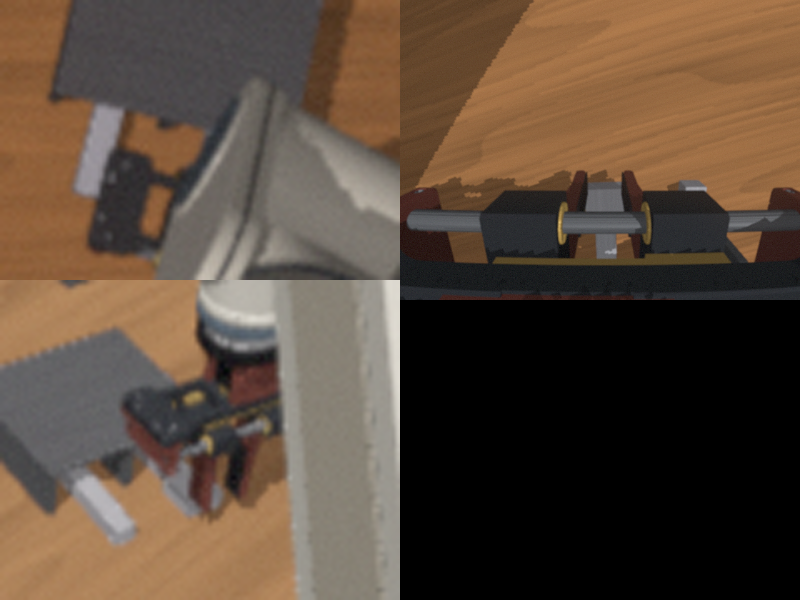

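The bar hasn't moved: the head is still at about (484,-260). The jaws read 28 mm, so they closed without holding the head. I'll open, go back over it and close in smaller steps while watching the width.

>>> move_arm:
  motion:
    - [0,0,0,0,0,0,64]
    - [0,0,0,0,0,0,64]
    - [0,0,0,0,0,0,64]
    - [0,0,0,0,0,0,64]
    - [0,0,0,0,0,0,64]

```text
t: 6.25
ee_pos: [453.1, -252.5, 5.6]
orientation: [2.51, 1.889, 0.0]
ft_force: [0.3, -1.0, -0.1]
width: 57.7
```

>>> move_arm:
  motion:
    - [0,0,0,0,0,0,64]
    - [10,-2.5,0,0,0,0,64]
    - [20,-5,-1,0,0,0,64]
    - [31,-8,-3,0,0,0,64]
    - [31,-8,-4,0,0,0,64]

```text
t: 6.67
ee_pos: [487.5, -261.7, 1.8]
orientation: [2.507, 1.887, 0.002]
ft_force: [0.3, -1.0, -0.2]
width: 64.0
```

```bash
python3 - <<'E'
from h import *
st(); i=get_image("wrist"); st()
for k in mark_of(i,"bar_head")[:1]: print(np.round(k["location"]),k["p"],atz(i,k["location"],9))
o=get_obs(); print("tcp px",proj(i,o["ee_pos"]))
s=get_image("side")
im=np.hstack([cv2.resize(i["color"][180:380,160:400],(480,400),interpolation=cv2.INTER_CUBIC),cv2.resize(s["color"][190:250,330:378],(320,400),interpolation=cv2.INTER_CUBIC)])
cv2.imwrite("pics/m3.png",im[:,:,::-1])
E
```

```text
t 6.67 tcp [ 487.5 -261.7    1.8] jawdeg 73.94 z [ 0.003 -0.002 -1.   ] F [ 0.3 -1.  -0.2] w 64.0 q [-0.51  0.62  1.89  0.    0.63 -1.8 ]
t 6.72 tcp [ 485.8 -261.     1.3] jawdeg 73.94 z [ 0.001 -0.001 -1.   ] F [ 0.2  0.5 -0.4] w 63.8 q [-0.51  0.62  1.89  0.    0.63 -1.81]
[238. 284.] 0.93 [ 481.94201589 -261.50635027    9.        ]
tcp px [np.float64(237.18281940423543), np.float64(287.1280240191042)]
```

View pics/m3.png

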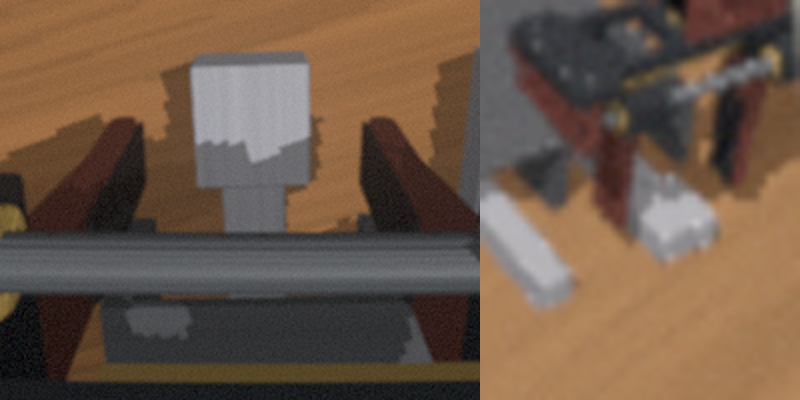

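The head is centred between the jaws: head cols 190–310 and rows 53–185, fingertips at (125,120) and (380,120). The fingertips look higher than the TCP reading implies, so I'll check their depth from the known 64 mm opening.

```bash
python3 - <<'E'
from h import *
i=get_image("wrist"); st(); o=get_obs(); p=o["ee_pos"]; M=R.from_rotvec(o["orientation"]).as_matrix()
T=np.array(i["camera_from_world"]); print("cam",ray(i,(0,0))[0].round(0), "view",(-T[2,:3]).round(2), i["mtx"].round(0).tolist(), i["k1"])
for h in (0,5,10,15,20,30,60):
  for dy in(-10,0,10):
    a,b=[proj(i,p+M@np.array([s*32,dy,-h])) for s in(-1,1)]
    print(h,dy,"crop L",[round((a[1]-160)*2),round((a[0]-180)*2)],"R",[round((b[1]-160)*2),round((b[0]-180)*2)])
E
```

```text
t 6.87 tcp [ 483.5 -260.1    1.3] jawdeg 73.92 z [-0.001  0.    -1.   ] F [-1.  -0.4 -0.4] w 63.9 q [-0.52  0.62  1.89 -0.    0.63 -1.81]
cam [ 418. -241.  187.] view [ 0.24 -0.07 -0.97] [[294.0, 0.0, 286.0], [0.0, 294.0, 213.0], [0.0, 0.0, 1.0]] -0.04792399995254637
0 -10 crop L [156, 95] R [350, 95]
0 0 crop L [158, 123] R [348, 123]
0 10 crop L [159, 151] R [347, 151]
5 -10 crop L [154, 99] R [352, 99]
5 0 crop L [155, 128] R [351, 128]
5 10 crop L [157, 157] R [349, 157]
10 -10 crop L [151, 104] R [355, 104]
10 0 crop L [153, 134] R [353, 134]
10 10 crop L [154, 163] R [352, 163]
15 -10 crop L [149, 109] R [357, 109]
15 0 crop L [150, 140] R [356, 140]
15 10 crop L [152, 169] R [354, 169]
20 -10 crop L [146, 115] R [360, 115]
20 0 crop L [147, 146] R [359, 146]
20 10 crop L [149, 176] R [357, 176]
30 -10 crop L [140, 127] R [367, 127]
30 0 crop L [141, 159] R [365, 159]
30 10 crop L [143, 191] R [363, 191]
60 -10 crop L [116, 172] R [391, 172]
60 0 crop L [119, 211] R [388, 211]
60 10 crop L [121, 248] R [385, 248]
```

The fingertips match a point about 20 mm above the reported TCP. I'll descend slowly past z=0, watching the force.

>>> move_arm:
  motion:
    - [0,0,-2,0,0,0,64]
    - [0,0,-4,0,0,0,64]
    - [0,0,-6,0,0,0,64]
    - [0,0,-7,0,0,0,64]
    - [0,0,-7,0,0,0,64]

```text
t: 7.28
ee_pos: [483.6, -260.3, -5.7]
orientation: [-2.51, -1.888, 0.0]
ft_force: [-0.1, 1.2, 0.1]
width: 64.2
```

>>> move_arm:
  motion:
    - [0,0,-2,0,0,0,64]
    - [0,0,-4,0,0,0,64]
    - [0,0,-6,0,0,0,64]
    - [0,0,-7,0,0,0,64]
    - [0,0,-7,0,0,0,64]

```text
t: 7.7
ee_pos: [483.8, -260.3, -12.8]
orientation: [-2.51, -1.888, 0.0]
ft_force: [-0.0, -0.1, 0.0]
width: 64.2
```

```bash
python3 - <<'E'
from h import *
st(); i=get_image("wrist"); s=get_image("side")
for k in mark_of(i,"bar_head")[:1]: print(np.round(k["location"]),k["p"],atz(i,k["location"],9))
im=np.hstack([cv2.resize(i["color"][180:380,160:400],(480,400),interpolation=cv2.INTER_CUBIC),cv2.resize(s["color"][190:250,330:378],(320,400),interpolation=cv2.INTER_CUBIC)])
cv2.imwrite("pics/m4.png",im[:,:,::-1])
E
```

```text
t 7.7 tcp [ 483.8 -260.3  -12.8] jawdeg 73.91 z [-0.  0. -1.] F [-0.  -0.1  0. ] w 64.2 q [-0.52  0.64  1.89  0.    0.61 -1.81]
[253. 288.] 0.92 [ 482.95970451 -258.92856239    9.        ]
```

View pics/m4.png

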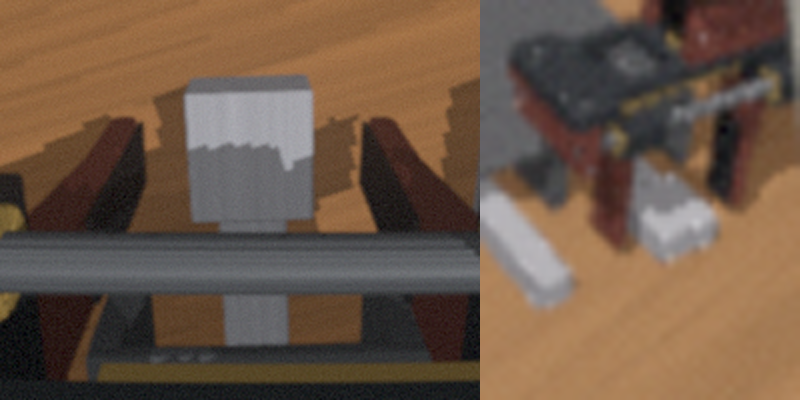

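>>> move_arm:
  motion:
    - [0,0,-2,0,0,0,64]
    - [0,0,-4,0,0,0,64]
    - [0,0,-5,0,0,0,64]
    - [0,0,-5,0,0,0,64]

```text
t: 8.18
ee_pos: [483.8, -260.3, -17.7]
orientation: [-2.51, -1.888, 0.0]
ft_force: [0.4, -0.5, -0.2]
width: 64.1
```

>>> move_arm:
  motion:
    - [0,0,0,0,0,0,50]
    - [0,0,0,0,0,0,40]
    - [0,0,0,0,0,0,32]
    - [0,0,0,0,0,0,32]
    - [0,0,0,0,0,0,32]

```text
t: 8.6
ee_pos: [484.0, -260.4, -17.4]
orientation: [2.51, 1.889, -0.0]
ft_force: [0.4, 0.1, 1.8]
width: 35.8
```

>>> move_arm:
  motion:
    - [0,0,0,0,0,0,32]
    - [0,0,0,0,0,0,32]
    - [0,0,0,0,0,0,32]

```text
t: 8.85
ee_pos: [484.0, -260.4, -17.4]
orientation: [2.51, 1.889, -0.0]
ft_force: [-0.9, 0.6, 1.6]
width: 35.8
```

Gripped at 35.8 mm. Now I'll draw the bar out.

>>> move_arm:
  motion:
    - [0,0,1,0,0,0,25]
    - [-5,1.4,1,0,0,0,25]
    - [-13,3.7,1,0,0,0,25]
    - [-24,6.9,1,0,0,0,25]
    - [-36,10.3,1,0,0,0,25]

```text
t: 9.27
ee_pos: [446.6, -249.6, -16.6]
orientation: [-2.51, -1.888, 0.0]
ft_force: [1.2, 0.2, -4.7]
width: 35.7
```

>>> move_arm:
  motion:
    - [-13,3.7,0,0,0,0,25]
    - [-26,7.5,0,0,0,0,25]
    - [-39,11.2,0,0,0,0,25]
    - [-52,14.9,0,0,0,0,25]
    - [-65,18.6,0,0,0,0,25]

```text
t: 9.68
ee_pos: [381.0, -230.8, -16.4]
orientation: [-2.51, -1.888, 0.0]
ft_force: [-0.2, -0.7, -4.4]
width: 35.6
```

>>> move_arm:
  motion:
    - [-13,3.7,0,0,0,0,25]
    - [-26,7.5,0,0,0,0,25]
    - [-39,11.2,0,0,0,0,25]
    - [-45,12.9,0,0,0,0,25]
    - [-45,12.9,0,0,0,0,25]

```text
t: 10.1
ee_pos: [335.0, -217.1, -16.5]
orientation: [-2.508, -1.886, 0.002]
ft_force: [-1.4, 0.6, -4.5]
width: 35.7
```

```bash
python3 - <<'E'
from h import *
st(); t=get_image("top"); s=get_image("side")
for l in("bar_head","bar_mid"):
  for k in mark_of(t,l)[:2]: print(l,np.round(k["location"]),round(k["p"],2),atz(t,k["location"],9).round(1))
E
```

```text
t 10.1 tcp [ 335.  -217.1  -16.5] jawdeg 73.87 z [-0.003  0.002 -1.   ] F [-1.4  0.6 -4.5] w 35.7 q [-0.6   0.54  2.22 -0.    0.39 -1.89]
bar_head [204. 194.] 0.68 [616.8 217.5   9. ]
bar_mid [277. 359.] 0.74 [ 401.4 -249.6    9. ]
```

>>> move_arm:
  motion:
    - [0,0,-1,0,0,0,36]
    - [0,0,-1,0,0,0,50]
    - [0,0,-1,0,0,0,60]
    - [0,0,-1,0,0,0,60]
    - [0,0,5,0,0,0,60]

```text
t: 10.72
ee_pos: [338.0, -218.6, -11.7]
orientation: [-2.51, -1.888, 0.0]
ft_force: [-0.1, 0.2, -0.3]
width: 58.2
```

>>> move_arm:
  motion:
    - [0,0,30,0,0,0,60]
    - [0,0,70,0,0,0,60]
    - [10,-3,110,0,0,0,60]
    - [20,-6,150,0,0,0,60]
    - [20,-6,150,0,0,0,60]

```text
t: 11.13
ee_pos: [363.5, -228.0, 145.9]
orientation: [2.5, 1.881, 0.007]
ft_force: [0.8, -0.8, -0.2]
width: 60.0
```

```bash
python3 - <<'E'
from h import *
st(); i=get_image("wrist"); t=get_image("top"); st(); save(t,"top5")
for n,x in(("w",i),("t",t)):
 for l in("bar_head","bar_mid"):
  for k in mark_of(x,l)[:2]: print(n,l,np.round(k["location"]),round(k["p"],2),atz(x,k["location"],9).round(1))
im=np.hstack([cv2.resize(i["color"],(440,330)),cv2.resize(t["color"][220:320,300:400],(330,330),interpolation=cv2.INTER_CUBIC)])
cv2.imwrite("pics/m5.png",im[:,:,::-1])
E
```

```text
t 11.13 tcp [ 363.5 -228.   145.9] jawdeg 73.92 z [ 0.012 -0.008 -1.   ] F [ 0.8 -0.8 -0.2] w 60.0 q [-0.59  0.21  2.1   0.    0.82 -1.88]
t 11.23 tcp [ 359.3 -225.4  140.6] jawdeg 73.92 z [ 0.004 -0.003 -1.   ] F [-1.  -0.3 -0.1] w 59.9 q [-0.59  0.22  2.11  0.    0.81 -1.88]
w bar_head [174. 288.] 0.91 [ 338.2 -218.9    9. ]
w bar_mid [236. 284.] 0.87 [ 407.1 -243.8    9. ]
t bar_head [300. 349.] 0.85 [ 337.5 -217.6    9. ]
t bar_mid [273. 354.] 0.51 [ 413.5 -236.4    9. ]
t bar_mid [209. 196.] 0.23 [602.6 212.3   9. ]
```

View pics/m5.png

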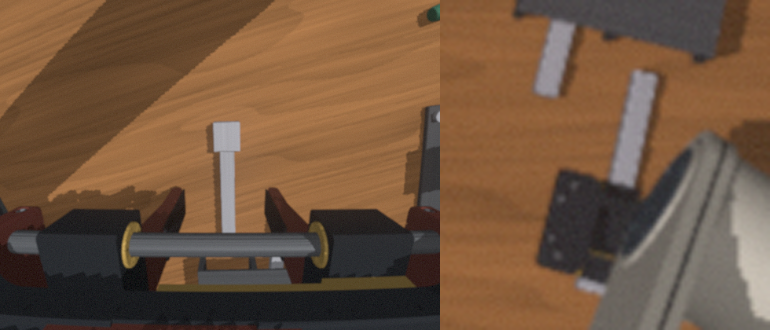

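The bar is out of the rack and flat, with its head at (338,-218). Now I'll regrasp it by the shank, about 82 mm behind the head centre.

>>> move_arm:
  motion:
    - [15,-4,-20,0,0,0,60]
    - [35,-10,-50,0,0,0,60]
    - [57,-16,-80,0,0,0,60]
    - [57,-16,-100,0,0,0,60]
    - [57,-16,-100,0,0,0,60]

```text
t: 11.85
ee_pos: [412.2, -238.7, 33.7]
orientation: [-2.503, -1.884, 0.005]
ft_force: [-1.3, 0.2, 0.3]
width: 60.1
```

```bash
python3 - <<'E'
from h import *
i=get_image("wrist"); get_image("wrist"); st()
for l in("bar_head","bar_mid"):
  for k in mark_of(i,l)[:2]: print(l,np.round(k["location"]),round(k["p"],2),atz(i,k["location"],9).round(1))
E
```

```text
t 11.95 tcp [ 413.  -239.5   37.1] jawdeg 73.91 z [-0.005  0.003 -1.   ] F [-0.2  0.2  0. ] w 59.8 q [-0.55  0.48  2.04 -0.    0.62 -1.84]
bar_head [127. 284.] 0.67 [ 339.3 -219.3    9. ]
bar_mid [230. 282.] 0.64 [ 411.  -241.4    9. ]
```

>>> move_arm:
  motion:
    - [3,-1,-15,0,0,0,60]
    - [3,-1,-30,0,0,0,60]
    - [3,-1,-42,0,0,0,60]
    - [3,-1,-50,0,0,0,60]
    - [3,-1,-53,0,0,0,60]

```text
t: 12.47
ee_pos: [417.7, -241.7, -14.2]
orientation: [2.511, 1.888, 0.0]
ft_force: [-0.9, 0.1, 0.3]
width: 59.8
```

>>> move_arm:
  motion:
    - [0,0,0,0,0,0,60]
    - [0,0,0,0,0,0,40]
    - [0,0,0,0,0,0,25]
    - [0,0,0,0,0,0,15]
    - [0,0,0,0,0,0,10]

```text
t: 12.88
ee_pos: [418.3, -241.8, -13.9]
orientation: [2.51, 1.888, 0.001]
ft_force: [0.0, -0.7, -0.2]
width: 36.6
```

>>> move_arm:
  motion:
    - [0,0,0,0,0,0,10]
    - [0,0,0,0,0,0,10]
    - [0,0,0,0,0,0,10]
    - [0,0,0,0,0,0,10]

```text
t: 13.22
ee_pos: [418.1, -241.5, -14.3]
orientation: [-2.51, -1.889, -0.0]
ft_force: [0.8, 1.7, 2.9]
width: 19.4
```

Gripped at 19.4 mm. I'll lift and swing towards the bed.

>>> move_arm:
  motion:
    - [0,0,5,0,0,0,10]
    - [0,0,15,0,0,0,10]
    - [0,0,30,0,0,0,10]
    - [0,0,55,0,0,0,10]
    - [0,0,80,0,0,0,10]

```text
t: 13.63
ee_pos: [416.8, -241.0, 66.1]
orientation: [-2.509, -1.887, 0.002]
ft_force: [-0.2, -0.9, -6.8]
width: 19.5
```

>>> move_arm:
  motion:
    - [4,8,8,0,0,-0.06,10]
    - [12,22,16,0,0,-0.16,10]
    - [20,38,16,0,0,-0.27,10]
    - [30,55,16,0,0,-0.38,10]
    - [40,70,16,0,0,-0.49,10]

```text
t: 14.05
ee_pos: [457.6, -170.7, 82.1]
orientation: [-2.897, -1.215, 0.001]
ft_force: [0.1, -0.0, -6.7]
width: 19.9
```

>>> move_arm:
  motion:
    - [10,17,0,0,0,-0.11,10]
    - [20,34,0,0,0,-0.22,10]
    - [30,50,0,0,0,-0.33,10]
    - [40,65,0,0,0,-0.44,10]
    - [50,80,0,0,0,-0.54,10]

```text
t: 14.47
ee_pos: [507.6, -90.7, 81.8]
orientation: [-3.116, -0.399, 0.002]
ft_force: [0.7, 0.2, -6.8]
width: 19.7
```

>>> move_arm:
  motion:
    - [10,10,0,0,0,-0.1,10]
    - [20,20,0,0,0,-0.2,10]
    - [30,30,0,0,0,-0.3,10]
    - [40,35,0,0,0,-0.4,10]
    - [45,40,0,0,0,-0.45,10]

```text
t: 14.88
ee_pos: [553.5, -51.1, 81.9]
orientation: [3.127, -0.305, -0.0]
ft_force: [-0.0, -0.1, -6.1]
width: 19.7
```

```bash
python3 - <<'E'
from h import *
i=get_image("wrist"); t=get_image("top"); s=get_image("side"); st()
for n,x in(("w",i),("t",t),("s",s)):
 for l in("press_seat","pedal_pad","plunger_top","bar_head","bar_mid"):
  for k in mark_of(x,l)[:1]:
    z=dict(press_seat=20,pedal_pad=90,plunger_top=100).get(l,100); print(n,l,np.round(k["location"],1),round(k["p"],2),atz(x,k["location"],z).round(1))
a=cv2.resize(i["color"],(400,300));b=cv2.resize(t["color"][170:320,100:300],(400,300),interpolation=cv2.INTER_CUBIC)
c=cv2.resize(s["color"][180:330,190:390],(400,300),interpolation=cv2.INTER_CUBIC)
im=np.zeros((600,800,3),np.uint8);im[:300,:400]=a;im[:300,400:]=b;im[300:,:400]=c
cv2.imwrite("pics/m6.png",im[:,:,::-1]); save(i,"w6"); save(t,"t6")
E
```

```text
t 15.03 tcp [552.3 -51.4  81.5] jawdeg -10.75 z [-0.001 -0.    -1.   ] F [-0.2 -1.3 -6.8] w 19.6 q [-0.11  0.49  1.86 -0.    0.8   0.07]
w bar_head [108.3 287.1] 0.65 [570.3  30.5 100. ]
w bar_mid [240.4 281.3] 0.7 [552.3 -43.3 100. ]
t press_seat [206.2 194.7] 0.61 [607.7 213.4  20. ]
t pedal_pad [257.6 225.4] 0.58 [456.3 115.4  90. ]
t plunger_top [250.4 184.6] 0.5 [475.8 221.2 100. ]
t bar_head [214.5 256.9] 0.51 [568.5  31.5 100. ]
s press_seat [273.1 229. ] 0.65 [594.1 220.2  20. ]
s plunger_top [266.1 254.2] 0.47 [505.6 186.8 100. ]
s bar_head [230.2 277.7] 0.83 [571.7  37.6 100. ]
s bar_mid [217.6 301.8] 0.62 [563.  -59.3 100. ]
```

View pics/m6.png

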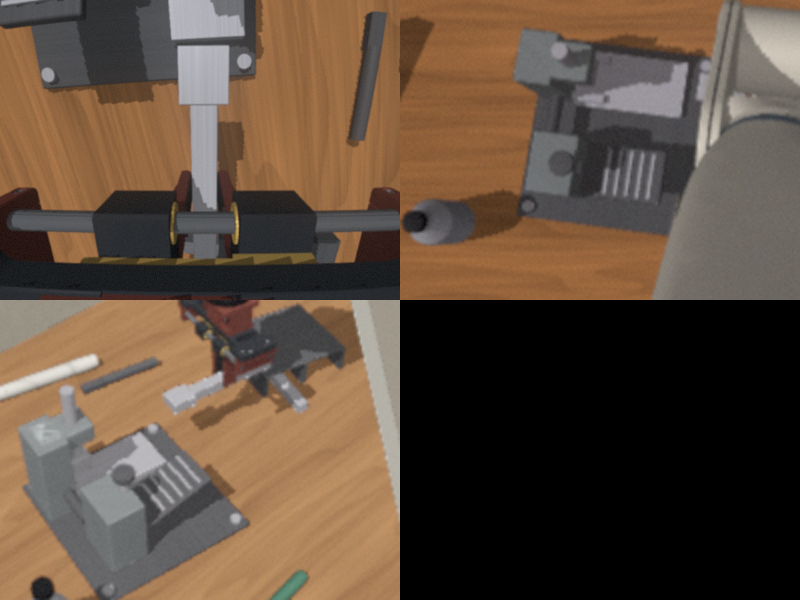

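The bar is held level with its head leading. In the wrist view the bed's open end is at about (245,38) and the plate bolts are at (48,75) and (244,61). Now I'll work out the bed's frame.

```bash
python3 - <<'E'
from h import *
i=get_image("wrist");t=get_image("top")
ang=lambda a,b:np.degrees(np.arctan2(*(b-a)[1::-1])).round(1)
w=lambda x,y,z:atz(i,(y/.7143,x/.7143),z)
a,b=w(48,75,10),w(244,61,10);print("bolts",a.round(1),b.round(1),ang(b,a)," -> pressx",ang(b,a)+90-0)
a,b=w(35,88,8),w(255,75,8);print("plate edge",a.round(1),b.round(1),ang(b,a))
tp=lambda x,y,z:atz(t,(170+y/2,100+(x-400)/2),z)
A,B,C=tp(688,62,20),tp(683,118,20),tp(580,107,20)
print("bed corners",A.round(1),B.round(1),ang(A,B),np.linalg.norm(A-B).round(1),"long edge",ang(B,C))
d=ang(B,C);m=(A+B)/2;u=np.array([np.cos(np.radians(d)),np.sin(np.radians(d)),0]);print("seat est",(m+135*u).round(1))
# crops for fine edges
c=cv2.resize(i["color"][0:160,20:380],(720,320),interpolation=cv2.INTER_CUBIC)
e=cv2.resize(t["color"][175:245,150:260],(440,280),interpolation=cv2.INTER_CUBIC)
im=np.zeros((600,800,3),np.uint8);im[:320,:720]=c;im[320:,:440]=e
cv2.imwrite("pics/m7.png",im[:,:,::-1])
E
```

```text
bolts [387.8  78.   10. ] [618.4  46.9  10. ] 172.3  -> pressx 262.3
plate edge [364.5  67.7   8. ] [629.3  29.5   8. ] 171.8
bed corners [620.9  72.5  20. ] [540.3  79.5  20. ] 175.0 80.9 long edge 83.1
seat est [596.8 210.   20. ]
```

View pics/m7.png

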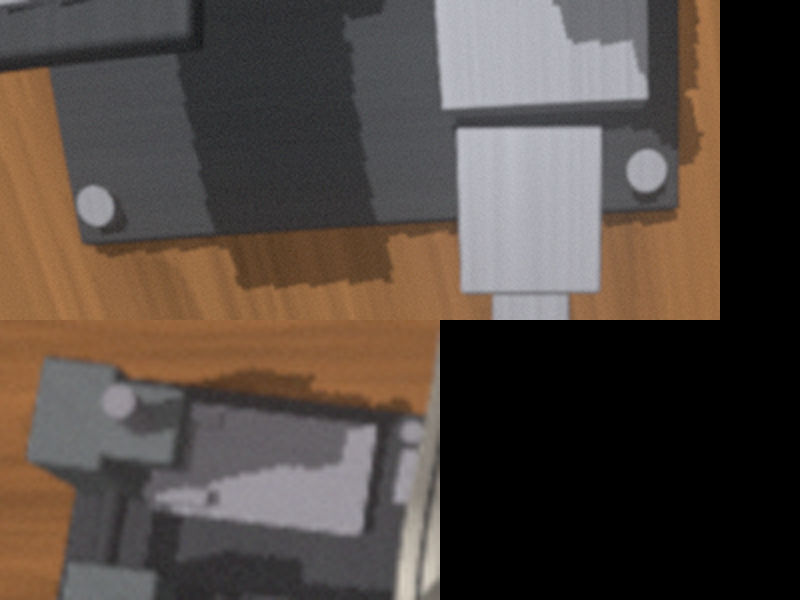

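The wrist crop shows the bed's top end edge from (442,108) to (648,98). The held bar's head is at cols 458–602, rows 126–293.

```bash
python3 - <<'E'
from h import *
i=get_image("wrist");st()
ang=lambda a,b:np.degrees(np.arctan2(*(b-a)[1::-1])).round(1)
w=lambda x,y,z:atz(i,(y/2,20+x/2),z)
L,Rr,L2,R2=w(442,108,20),w(648,98,20),w(436,0,20),w(648,0,20)
print("bed",L.round(1),Rr.round(1),np.linalg.norm(L-Rr).round(1),ang(Rr,L)-90,"edges",ang(L,L2),ang(Rr,R2))
for d in(82,82.5,83):
  u=np.array([np.cos(np.radians(d)),np.sin(np.radians(d)),0]);print(d,"seat",((L+Rr)/2+135*u).round(1))
# bar: top corners of head, find z of top giving width 36
q=((458,126),(602,126),(600,292),(460,293))
for z in(105,110,115,120):
  P=[w(*p,z) for p in q]; print(z,"head c",np.mean(P,0).round(1),"W",np.linalg.norm(P[0]-P[1]).round(1),np.linalg.norm(P[2]-P[3]).round(1),"L",np.linalg.norm(P[1]-P[2]).round(1),"dir",ang((P[2]+P[3])/2,(P[0]+P[1])/2))
E
```

```text
t 15.93 tcp [552.9 -51.6  81.5] jawdeg -10.88 z [-0.  0. -1.] F [ 0.2 -0.2 -5.5] w 20.0 q [-0.11  0.49  1.86 -0.    0.8   0.08]
bed [543.5  83.1  20. ] [622.2  71.7  20. ] 79.5 81.80000000000001 edges 80.9 81.2
82 seat [601.7 211.1  20. ]
82.5 seat [600.5 211.3  20. ]
83 seat [599.3 211.4  20. ]
105 head c [568.4  31.1 105. ] W 36.7 37.8 L 41.6 dir 79.1
110 head c [568.4  30.7 110. ] W 35.6 36.7 L 40.3 dir 79.1
115 head c [568.3  30.2 115. ] W 34.4 35.5 L 39.1 dir 79.1
120 head c [568.2  29.7 120. ] W 33.3 34.4 L 37.8 dir 79.1
```

>>> move_arm:
  motion:
    - [5,20,0,0,0,0.02,10]
    - [10,45,0,0,0,0.047,10]
    - [18,72,0,0,0,0.047,10]
    - [25,100,-10,0,0,0.047,10]
    - [28.5,120.5,-30,0,0,0.047,10]

```text
t: 16.35
ee_pos: [584.7, 71.1, 53.6]
orientation: [-3.132, 0.224, -0.01]
ft_force: [1.5, -0.6, -6.0]
width: 19.7
```

```bash
python3 - <<'E'
from h import *
i=get_image("wrist");s=get_image("side");t=get_image("top");st()
a=cv2.resize(i["color"][0:220,120:440],(800,550),interpolation=cv2.INTER_CUBIC)
cv2.imwrite("pics/m8.png",a[:,:,::-1])
for n,x in(("w",i),("s",s),("t",t)):
 for l,z in(("bar_head",74),("bar_mid",74),("press_seat",20)):
  for k in mark_of(x,l)[:1]: print(n,l,np.round(k["location"],1),round(k["p"],2),atz(x,k["location"],z).round(1))
E
```

```text
t 16.5 tcp [580.3  70.3  50.1] jawdeg -8.04 z [-0.003 -0.    -1.   ] F [-0.7  0.2 -6.5] w 19.4 q [0.1  0.57 1.8  0.   0.77 0.24]
w bar_head [106.8 286.6] 0.97 [597.  154.1  74. ]
w press_seat [ 23.9 284.7] 0.57 [604.4 212.2  20. ]
s bar_head [253.8 244.2] 0.71 [583.7 164.   74. ]
s bar_mid [237.8 263.7] 0.6 [596.5  75.4  74. ]
s press_seat [272.6 230. ] 0.82 [593.7 216.7  20. ]
t press_seat [206.9 195. ] 0.92 [605.6 212.5  20. ]
```

View pics/m8.png

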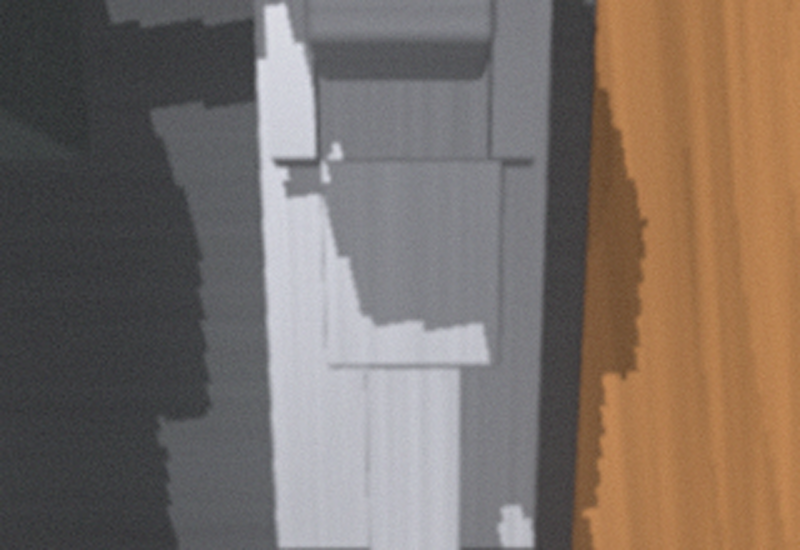

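The wrist crop shows the cheeks' inner edges at cols 318 and 490, starting at row 158. The head spans cols 323–500 and rows 160–365, and the foot is at the top. Now I'll compute the lateral offset in metric.

```bash
python3 - <<'E'
from h import *
i=get_image("wrist");st()
ang=lambda a,b:np.degrees(np.arctan2(*(b-a)[1::-1])).round(1)
w=lambda x,y,z:atz(i,(y/2.5,120+x/2.5),z)
cl,cr=w(318.5,156,31),w(490,156,31); print("cheek ends",cl.round(1),cr.round(1),np.linalg.norm(cl-cr).round(1),ang(cr,cl)-90)
cl2,cr2=w(317,90,31),w(489.5,90,31); print("dirs",ang(cl,cl2),ang(cr,cr2)," outer",w(274,158,31).round(1),w(533,158,31).round(1))
L,Rr=w(276,545,20),w(534,545,20);L3,R3=w(258,60,20),w(552,60,20); print("bed",L.round(1),Rr.round(1),np.linalg.norm(L-Rr).round(1),"dir",ang(L,L3),ang(Rr,R3))
for d in(81.5,82):
  u=np.array([np.cos(np.radians(d)),np.sin(np.radians(d)),0]);print("seat",((cl+cr)/2+25*u).round(1))
for z in(80,83):
  P=[w(*p,z) for p in((323,160),(500,160),(490,364),(328,366))];print(z,"head",np.mean(P,0).round(1),[np.linalg.norm(P[a]-P[b]).round(1) for a,b in((0,1),(2,3),(1,2))],"dir",ang((P[2]+P[3])/2,(P[0]+P[1])/2))
E
```

```text
t 17.0 tcp [581.7  68.4  52. ] jawdeg -8.24 z [ 0.001  0.    -1.   ] F [-0.7  0.4 -6.5] w 19.6 q [ 0.1   0.57  1.8  -0.    0.77  0.24]
cheek ends [573.5 186.   31. ] [617.6 179.6  31. ] 44.5 81.69999999999999
dirs 81.7 83.4  outer [562.  187.3  31. ] [628.6 177.6  31. ]
bed [540.4  81.7  20. ] [619.2  70.3  20. ] 79.6 dir 81.4 81.8
seat [599.3 207.5  31. ]
seat [599.  207.6  31. ]
80 head [592.8 151.2  80. ] [np.float64(35.1), np.float64(34.1), np.float64(39.8)] dir 81.0
83 head [592.8 150.9  83. ] [np.float64(34.4), np.float64(33.4), np.float64(39.0)] dir 81.0
```

>>> move_arm:
  motion:
    - [-0.7,0,-8,0,0,0.005,10]
    - [-0.7,0,-18,0,0,0.005,10]
    - [-0.7,0,-28,0,0,0.005,10]
    - [-0.7,0,-34,0,0,0.005,10]
    - [-0.7,0,-36,0,0,0.005,10]

```text
t: 17.42
ee_pos: [579.4, 68.8, 13.5]
orientation: [3.134, -0.216, -0.005]
ft_force: [-0.3, 0.2, -6.2]
width: 20.0
```

>>> move_arm:
  motion:
    - [0,0,-1,0,0,0,10]
    - [0,0,-2,0,0,0,10]
    - [0,0,-3,0,0,0,10]
    - [0,0,-4,0,0,0,10]
    - [0,0,-5,0,0,0,10]

```text
t: 17.83
ee_pos: [581.1, 68.9, 10.9]
orientation: [-3.134, 0.217, -0.001]
ft_force: [-0.5, 0.3, -6.8]
width: 19.5
```

>>> move_arm:
  motion:
    - [0,0,-1,0,0,0,10]
    - [0,0,-2,0,0,0,10]
    - [0,0,-3,0,0,0,10]
    - [0,0,-4,0,0,0,10]

```text
t: 18.17
ee_pos: [580.8, 68.9, 6.6]
orientation: [-3.134, 0.217, -0.0]
ft_force: [-0.2, 0.1, -6.3]
width: 19.5
```

>>> move_arm:
  motion:
    - [0,0,-0.5,0,0,0,10]
    - [0,0,-1,0,0,0,10]
    - [0,0,-1.5,0,0,0,10]
    - [0,0,-1.5,0,0,0,10]

```text
t: 18.5
ee_pos: [580.8, 68.8, 5.7]
orientation: [3.134, -0.217, 0.0]
ft_force: [-2.7, -0.5, 2.5]
width: 20.0
```

>>> move_arm:
  motion:
    - [0,0,-0.5,0,0,0,10]
    - [0,0,-1,0,0,0,10]
    - [0,0,-1.5,0,0,0,10]
    - [0,0,-1.5,0,0,0,10]

```text
t: 18.83
ee_pos: [580.9, 68.7, 5.5]
orientation: [3.134, -0.217, 0.0]
ft_force: [-7.2, -1.7, 17.2]
width: 19.9
```

>>> move_arm:
  motion:
    - [0,0,2.2,0,0,0,10]
    - [0.7,5,2.2,0,0,0,10]
    - [2.1,15,2.2,0,0,0,10]
    - [3.6,25,2.2,0,0,0,10]
    - [5,35,2.2,0,0,0,10]

```text
t: 19.25
ee_pos: [586.3, 104.9, 5.7]
orientation: [3.134, -0.216, 0.001]
ft_force: [-0.4, -3.3, -0.4]
width: 19.6
```

>>> move_arm:
  motion:
    - [0.7,5,0,0,0,0,10]
    - [1.3,9,0,0,0,0,10]
    - [1.9,13,0,0,0,0,10]
    - [1.9,13,0,0,0,0,10]

```text
t: 19.58
ee_pos: [587.9, 118.1, 5.8]
orientation: [-3.133, 0.216, -0.0]
ft_force: [-0.5, 2.4, -1.9]
width: 19.6
```

```bash
python3 - <<'E'
from h import *
i=get_image("wrist");st()
a=cv2.resize(i["color"][0:220,120:440],(800,550),interpolation=cv2.INTER_CUBIC)
cv2.imwrite("pics/m9.png",a[:,:,::-1])
for k in mark_of(i,"bar_head")[:1]: print(np.round(k["location"],1),round(k["p"],2),atz(i,k["location"],29).round(1))
E
```

```text
t 19.63 tcp [587.9 117.9   5.8] jawdeg -7.9 z [ 0.     0.001 -1.   ] F [ 0.6  2.5 -2.2] w 19.8 q [0.18 0.66 1.78 0.   0.71 0.31]
```

View pics/m9.png

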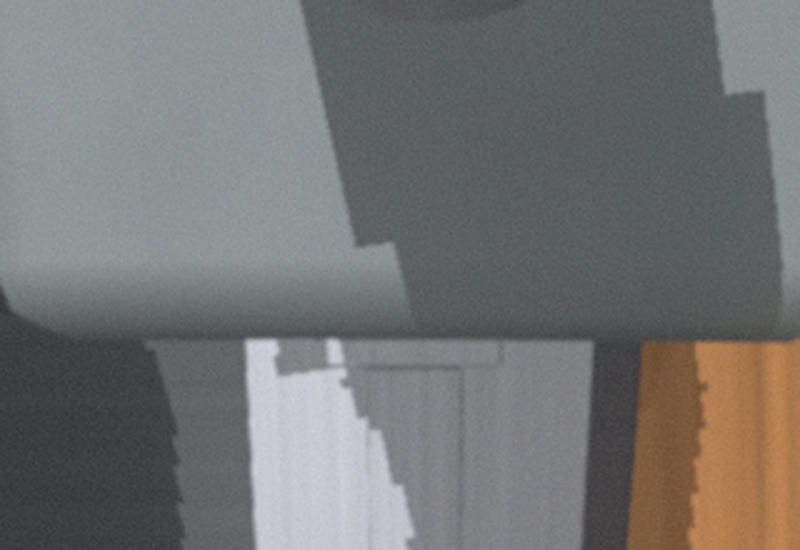

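The wrist crop shows the arm's top. Below it are the head's rear edge at row 364, the shank at cols 370–463 (centre 416) and the bed at cols 247–593 (centre 420), so the bar is about 1 mm off the middle. Now I'll slide to the backstop and feel for contact.

>>> move_arm:
  motion:
    - [0.3,2,0,0,0,0,10]
    - [0.6,4,0,0,0,0,10]
    - [0.9,6,0,0,0,0,10]
    - [0.9,6,0,0,0,0,10]

```text
t: 20.02
ee_pos: [588.5, 122.9, 5.7]
orientation: [3.134, -0.217, -0.0]
ft_force: [-0.0, -1.2, -1.1]
width: 19.9
```

>>> move_arm:
  motion:
    - [0.1,1,0,0,0,0,10]
    - [0.3,2,0,0,0,0,10]
    - [0.3,2,0,0,0,0,10]

```text
t: 20.27
ee_pos: [588.8, 124.9, 5.8]
orientation: [3.134, -0.217, -0.0]
ft_force: [-0.7, -2.1, -0.4]
width: 19.8
```

>>> move_arm:
  motion:
    - [0.1,1,0,0,0,0,10]
    - [0.3,2,0,0,0,0,10]
    - [0.3,2,0,0,0,0,10]

```text
t: 20.52
ee_pos: [589.2, 127.1, 5.8]
orientation: [-3.134, 0.217, 0.0]
ft_force: [-0.5, -3.1, -1.2]
width: 19.5
```

>>> move_arm:
  motion:
    - [0.1,1,0,0,0,0,10]
    - [0.3,2,0,0,0,0,10]
    - [0.3,2,0,0,0,0,10]

```text
t: 20.77
ee_pos: [589.3, 128.3, 5.8]
orientation: [3.133, -0.216, -0.001]
ft_force: [-1.4, -6.4, 0.8]
width: 19.5
```

>>> move_arm:
  motion:
    - [0.1,1,0,0,0,0,10]
    - [0.3,2,0,0,0,0,10]
    - [0.3,2,0,0,0,0,10]

```text
t: 21.02
ee_pos: [589.2, 128.4, 5.7]
orientation: [3.131, -0.215, -0.002]
ft_force: [-0.9, -16.5, 2.8]
width: 19.5
```

Backstop contact at 16 N. I'll relax, open and lift.

>>> move_arm:
  motion:
    - [-0.3,-2.2,0,0,0,0,10]
    - [-0.3,-2.2,-0.3,0,0,0,10]
    - [-0.3,-2.2,-0.3,0,0,0,30]
    - [-0.3,-2.2,-0.3,0,0,0,45]
    - [-0.3,-2.2,-0.3,0,0,0,50]

```text
t: 21.43
ee_pos: [589.9, 129.4, 5.6]
orientation: [-3.133, 0.216, -0.001]
ft_force: [0.4, -0.5, 0.9]
width: 36.2
```

>>> move_arm:
  motion:
    - [0,0,0,0,0,0,50]
    - [0,0,0,0,0,0,50]
    - [0,0,3,0,0,0,50]
    - [0,-2,15,0,0,0,50]
    - [0,-10,35,0,0,0,50]

```text
t: 21.85
ee_pos: [588.1, 119.0, 39.8]
orientation: [3.134, -0.215, -0.005]
ft_force: [0.3, -0.8, -0.5]
width: 49.7
```

>>> move_arm:
  motion:
    - [0,-20,20,0,0,0,50]
    - [0,-40,40,0,0,0,50]
    - [0,-60,70,0,0,0,30]
    - [0,-70,100,0,0,0,10]
    - [0,-70,120,0,0,0,0]

```text
t: 22.27
ee_pos: [590.4, 46.6, 164.3]
orientation: [-3.134, 0.22, -0.005]
ft_force: [0.6, 1.2, -0.9]
width: 33.5
```

```bash
python3 - <<'E'
from h import *
i=get_image("wrist");t=get_image("top");s=get_image("side");st()
for n,x in(("w",i),("s",s),("t",t)):
 for l,z in(("bar_head",29),("bar_mid",29),("press_seat",20),("pedal_pad",90),("plunger_top",100)):
  for k in mark_of(x,l)[:1]: print(n,l,np.round(k["location"],1),round(k["p"],2),atz(x,k["location"],z).round(1))
  if n=="w" and l in("pedal_pad","plunger_top"): pass
im=np.zeros((600,800,3),np.uint8)
im[:300,:400]=cv2.resize(i["color"],(400,300));im[:300,400:]=cv2.resize(t["color"][175:265,155:275],(400,300),interpolation=cv2.INTER_CUBIC)
im[300:,:400]=cv2.resize(s["color"][215:320,190:330],(400,300),interpolation=cv2.INTER_CUBIC)
cv2.imwrite("pics/m10.png",im[:,:,::-1])
E
```

```text
t 22.42 tcp [590.8  48.4 163.1] jawdeg -7.94 z [ 0.005  0.    -1.   ] F [ 0.1  0.3 -0.1] w 21.6 q [0.06 0.42 1.73 0.   0.99 0.2 ]
w bar_head [ 37.3 274.4] 0.68 [602.4 210.7  29. ]
w bar_mid [116.9 272.3] 0.74 [589.  135.6  29. ]
w pedal_pad [149.7 123.6] 0.74 [457.4 123.7  90. ]
s bar_head [270.2 230.4] 0.83 [593.8 214.   29. ]
s bar_mid [255.9 250.3] 0.56 [599.  131.3  29. ]
s press_seat [272.1 230.2] 0.96 [594.9 215.   20. ]
s pedal_pad [264.8 277.7] 0.69 [470.4 128.1  90. ]
s plunger_top [267.7 251.5] 0.7 [506.1 196.4 100. ]
t bar_mid [205.2 193. ] 0.7 [609.  216.5  29. ]
t press_seat [207.7 195.8] 0.74 [603.3 210.2  20. ]
t pedal_pad [207.5 191.4] 0.52 [591.5 208.   90. ]
t plunger_top [249.7 179.8] 0.63 [477.8 233.8 100. ]
```

View pics/m10.png

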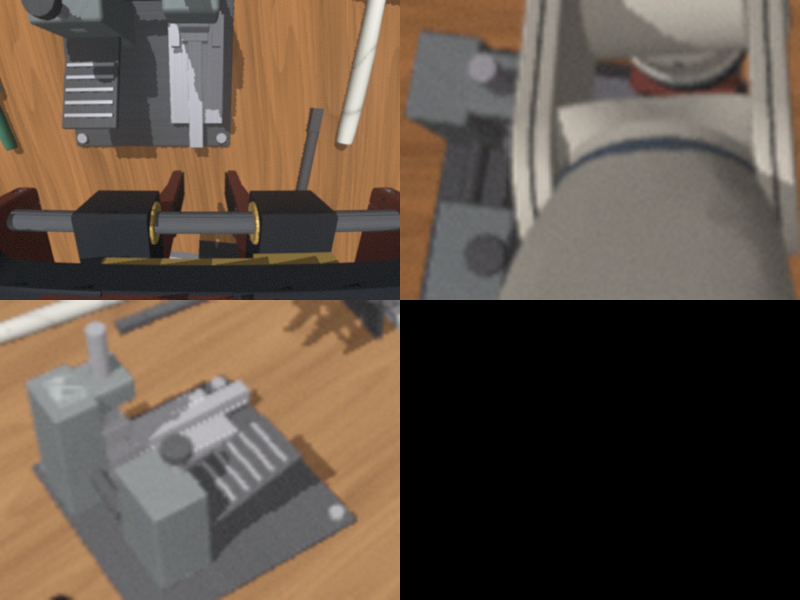

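The bar lies in the bed with its head under the foot; the wrist view gives head (602,211) against seat (601,211). The pedal pad is at about (457,124). I'll push the pedal with closed fingers to see whether the catch holds.

>>> move_arm:
  motion:
    - [-25,12,0,0,0,0,0]
    - [-55,28,0,0,0,0,0]
    - [-85,45,-5,0,0,0,0]
    - [-113,62,-20,0,0,0,0]
    - [-133,76,-40,0,0,0,0]

```text
t: 23.58
ee_pos: [455.2, 125.5, 121.3]
orientation: [-3.133, 0.217, -0.003]
ft_force: [0.5, -0.6, -1.1]
width: 0.4
```

>>> move_arm:
  motion:
    - [0,0,-10,0,0,0,0]
    - [0,0,-20,0,0,0,0]
    - [0,0,-30,0,0,0,0]
    - [0,0,-38,0,0,0,0]
    - [0,0,-44,0,0,0,0]

```text
t: 24.0
ee_pos: [457.4, 124.3, 75.6]
orientation: [-3.134, 0.218, -0.0]
ft_force: [0.5, 0.2, -0.5]
width: 0.6
```

```bash
python3 - <<'E'
from h import *
i=get_image("wrist");s=get_image("side");t=get_image("top");st();o=get_obs()
for n,x in(("w",i),("s",s),("t",t)):
 for l,z in(("pedal_pad",90),("plunger_top",100)):
  for k in mark_of(x,l)[:1]: print(n,l,np.round(k["location"],1),round(k["p"],2),atz(x,k["location"],z).round(1))
ks={n:mark_of(x,"plunger_top") for n,x in(("w",i),("s",s),("t",t))}
rs=[ray(dict(w=i,s=s,t=t)[n],k[0]["location"]) for n,k in ks.items() if k and k[0]["p"]>.4]
if len(rs)>1:
  p=tri(rs);print("plunger",p.round(1),[round(float(np.linalg.norm(np.cross(w,p-c))),1) for c,w in rs])
E
```

```text
t 24.15 tcp [456.8 124.3  76. ] jawdeg -7.95 z [-0.001 -0.    -1.   ] F [ 0.1  0.5 -0.4] w 0.2 q [ 0.24  0.4   2.04 -0.    0.7   0.38]
w pedal_pad [253.2 288.6] 0.68 [458.8 121.6  90. ]
w plunger_top [ 53.  286.1] 0.56 [472.7 232.7 100. ]
s plunger_top [266.5 252.5] 0.6 [507.7 191.4 100. ]
plunger [470.3 219.1 152.3] [0.9, 0.9]
```

>>> move_arm:
  motion:
    - [0,0,-3,0,0,0,0]
    - [0,0,-5,0,0,0,0]
    - [0,0,-7,0,0,0,0]
    - [0,0,-8,0,0,0,0]

```text
t: 24.93
ee_pos: [456.4, 124.6, 68.2]
orientation: [3.134, -0.216, -0.0]
ft_force: [-0.7, -0.6, 3.9]
width: 0.7
```

>>> move_arm:
  motion:
    - [0,0,-1,0,0,0,0]
    - [0,-0.5,-2,0,0,0,0]
    - [0,-0.5,-3,0,0,0,0]
    - [0,-0.5,-3,0,0,0,0]

```text
t: 25.27
ee_pos: [456.5, 124.1, 65.4]
orientation: [3.134, -0.217, -0.0]
ft_force: [-0.2, -1.0, 3.8]
width: 0.7
```

>>> move_arm:
  motion:
    - [0,-0.3,-1,0,0,0,0]
    - [0,-0.6,-2,0,0,0,0]
    - [0,-0.9,-3,0,0,0,0]
    - [0,-0.9,-3,0,0,0,0]

```text
t: 25.6
ee_pos: [456.5, 123.4, 63.2]
orientation: [-3.134, 0.217, 0.0]
ft_force: [-4.7, 0.2, 16.9]
width: 0.2
```

The pedal stands firm at about 0.05 rad (17 N), so the catch is holding it. On to the plunger at about (470,219).

>>> move_arm:
  motion:
    - [0,0,15,0,0,0,0]
    - [0,0,45,0,0,0,0]
    - [0,0,80,0,0,0,0]
    - [0,0,110,0,0,0,0]
    - [2,10,127,0,0,0,0]

```text
t: 26.02
ee_pos: [459.3, 132.9, 192.3]
orientation: [-3.133, 0.218, -0.005]
ft_force: [-0.1, -0.6, -0.9]
width: 0.4
```

>>> move_arm:
  motion:
    - [3,15,0,0,0,0,0]
    - [6,35,0,0,0,0,0]
    - [9,55,0,0,0,0,0]
    - [9,55,0,0,0,0,0]
    - [9,55,0,0,0,0,0]

```text
t: 26.43
ee_pos: [467.2, 188.7, 189.1]
orientation: [3.134, -0.214, -0.001]
ft_force: [-0.2, -1.1, -0.3]
width: 0.2
```

```bash
python3 - <<'E'
from h import *
i=get_image("wrist");s=get_image("side");t=get_image("top");st()
rs=[]
for n,x in(("w",i),("s",s),("t",t)):
  for k in mark_of(x,"plunger_top")[:1]:
    print(n,np.round(k["location"],1),round(k["p"],2),[atz(x,k["location"],z).round(1).tolist() for z in(130,150)]);rs.append(ray(x,k["location"]))
if len(rs)>1:
  p=tri(rs);print("plunger",p.round(1),[round(float(np.linalg.norm(np.cross(w,p-c))),1) for c,w in rs])
  p=tri(rs[:2]);print("ws",p.round(1),[round(float(np.linalg.norm(np.cross(w,p-c))),1) for c,w in rs[:2]])
save(i,"w11")
E
```

```text
t 26.58 tcp [467.  187.5 189.1] jawdeg -7.92 z [-0.001 -0.001 -1.   ] F [0.3 0.3 0.5] w 0.4 q [ 0.36  0.26  1.9  -0.    0.98  0.5 ]
w [222.8 388.1] 0.73 [[555.0, 171.9, 130.0], [548.7, 178.9, 150.0]]
s [266.6 253.9] 0.51 [[482.9, 204.3, 130.0], [468.4, 214.8, 150.0]]
plunger [612.1 110.6 -48.1] [0.6, 0.6]
ws [612.1 110.6 -48.1] [0.6, 0.6]
```

```bash
python3 - <<'E'
from h import *
i=get_image("wrist")
for z in(130,150): print(z,np.round(proj(i,np.array([470,219,z])),0))
g=i["color"].mean(2); r0,c0=[int(v) for v in proj(i,np.array([470,219,145]))]
y0,x0=max(0,r0-110),max(0,c0-110)
sub=g[y0:r0+80:5,x0:c0+110:4]
print(y0,x0)
for k,r in enumerate(sub): print("%3d "%(y0+5*k)+"".join(" .:-=+*#%@"[min(9,int(v/18))] for v in r))
E
```

```text
130 [181. 284.]
150 [185. 284.]
74 173
 74 *****++==-----=--===**+********++++*******+*+++++****++
 79 ****+*++----==----=-******+*+***++++********+++++*+**++
 84 *******+=----====-==*+*+***+****+*+*******+*+++++****++
 89 ***+**+++=---===--=+*+*+***+****+*+*********+*+++****+*
 94 ******++++=-------=+++++++++++++++=++++++++++++++++*+--
 99 *******++++=---=---===++=======+++==================-=-
104 ****+**++++++-+**+-==+========+==================------
109 ********+++++=+**+-====+=+=======================-=-===
114 ****+***+++++==++-======+===+=========+===========-==--
119 ****+***+++++====+====+=+==+==+++=+=+==============----
124 ****++**+++++=+=+**#*#*###****##*##*##**============-=-
129 *****+**+++++++=+*#*##*###**##*##*#*##**============-=-
134 ********++++++===*#**##***#***#*#**#****---------------
139 *********++*+==+=*#####****#**##******#*=========---===
144 *********+++*+=++***###*****#***#*******===-====*+++=++
149 ******+**+++++===*##*****###********###*-------=****=+*
154 *********+++++===***#**#**#**********#**-------=+%%+=**
159 ********+++*++===*#***********#******
[... 518 characters left out ...]
=====++----=====-----------====+@@@@@%+@
209 ***********++*+======+-:------------------====*@@@@@%*@
214 ***********+++=======#@@@@@@@%++++++------====*@@@@@#*@
219 **+*********++=======++++++=+=:-----------====#@@@@@*#@
224 ************+++======++++++++=:-----------====%@@@@@*%@
229 ****+*******+++======%@@@@@@@@++++++---:--====%@@@@@+%@
234 **+*********+++======++++=++===-----=--=======%@@@@@+@@
239 **+*+*******+++=====+++++---==--=+++=--=======@@@@@@+@@
244 +*************+======#@@#::-=-::-%@%=--======+@@@@@@+@@
249 ***+*********++========+----:::-:==+=:-======+@@@@@%+@@
254 *++***+*******+======+==-:-::::::====-=======+@@@@@%+@@
259 ***+****+*****+======#%#::::-:-::=%#=:-======+@@@@@#*@@
```

```bash
python3 - <<'E'
from h import *
i=get_image("wrist"); st(); g=i["color"].mean(2)
for r in range(164,212,3): print(r,"".join(" .:-=+*#%@"[min(9,int(v/14))] for v in g[r,255:320]))
for z in(120,135,150): print(z,atz(i,(186,287),z).round(1))
s=get_image("side"); k=mark_of(s,"plunger_top")[0]; p=tri([ray(i,(186,287)),ray(s,k["location"])]); print(k["p"],p.round(1))
E
```

```text
t 26.83 tcp [467.4 187.7 189.5] jawdeg -7.95 z [-0. -0. -1.] F [-0.7  1.  -0.2] w 0.5 q [ 0.36  0.26  1.9  -0.    0.98  0.5 ]
164 %%%%%%@%%%%@%%@%%@%%%%%%%%%%%#####%%%%@%%@%%%%%%%%%%%%%%@@%%@%%@%
167 %%@%%%%%%%%%%%%%%%@%#***++*******++++++**##%%%%%%%@%%@%@@%%@%%%%%
170 %%%%%%%%%%%%@%@%##************************++*#%%@%%@%@%%%%%%%%%%@
173 %@%%%%%%%%@%%%#**+*********+*******+**+****++++*#%%%@%%@%%%%@%%@%
176 %%%%%%%%%@%@%#********************+*****+***+**+*#%%%%%%%%%%%%%@%
179 %%%%%%@%%%%#************************+***+**+**+*++*#%%%%%%%%%%%%@
182 %%%%%%%%@%#*++**+**********+****++*********++*+*+++*%%%%%%%%%%%%@
185 %%%%@%%%@%#***+***+**********+***+****+******++**++*%%%%%%%@%%%%%
188 *****#**#**+*****+*********+****+******+*++******+++*############
191 ========-==++****++******+****+**+**+*****+*+++*++====-====-=====
194 +========-===+**+*********++****+++*+****++**++++============---=
197 *+============++**+*+***********++*++***++*+*+++===-===========-=
200 **=-============++**+++*++**+***+*++*++*++++++====-===---=--===-=
203 ##**+=======-=====-=+++*++*+*+**+*++++*+++============-=--==-=--=
206 ###**=====-====-============++++=+========-=====-=-===-=--=-===--
209 ###**++=----=========-=====-===-===========-=====-=============--
120 [471.9 213.2 120. ]
135 [472.2 215.7 135. ]
150 [472.5 218.2 150. ]
0.63 [471.9 218.  159.1]
```

The plunger top is at about (472,218,150), with the disc centred at pixel (186,287).

>>> move_arm:
  motion:
    - [2,15,0,0,0,0,0]
    - [4.5,31,-5,0,0,0,0]
    - [4.5,31,-25,0,0,0,0]
    - [4.5,31,-40,0,0,0,0]
    - [4.5,31,-48,0,0,0,0]

```text
t: 27.35
ee_pos: [471.1, 219.1, 140.0]
orientation: [3.133, -0.216, -0.003]
ft_force: [-0.0, -0.9, 0.1]
width: 0.0
```

>>> move_arm:
  motion:
    - [0,0,-3,0,0,0,0]
    - [0,0,-6,0,0,0,0]
    - [0,0,-9,0,0,0,0]
    - [0,0,-12,0,0,0,0]
    - [0,0,-14,0,0,0,0]

```text
t: 27.77
ee_pos: [472.5, 219.4, 128.0]
orientation: [-3.134, 0.217, -0.002]
ft_force: [-0.2, 0.1, 3.2]
width: 0.6
```

>>> move_arm:
  motion:
    - [0,0,-2,0,0,0,0]
    - [0,0,-4,0,0,0,0]
    - [0,0,-6,0,0,0,0]
    - [0,0,-6,0,0,0,0]

```text
t: 28.1
ee_pos: [472.5, 219.4, 121.7]
orientation: [-3.134, 0.217, -0.002]
ft_force: [-0.5, -1.2, 4.6]
width: 0.4
```

>>> move_arm:
  motion:
    - [0,0,-2,0,0,0,0]
    - [0,0,-4,0,0,0,0]
    - [0,0,-6,0,0,0,0]
    - [0,0,-8,0,0,0,0]
    - [0,0,-8,0,0,0,0]

```text
t: 28.52
ee_pos: [472.5, 219.4, 113.9]
orientation: [-3.134, 0.217, -0.002]
ft_force: [0.5, -1.9, 7.9]
width: 0.5
```

>>> move_arm:
  motion:
    - [0,0,-1,0,0,0,0]
    - [0,0,-2,0,0,0,0]
    - [0,0,-3,0,0,0,0]
    - [0,0,-3,0,0,0,0]

```text
t: 28.85
ee_pos: [472.7, 219.5, 112.1]
orientation: [-3.134, 0.216, -0.002]
ft_force: [-3.8, -2.6, 17.2]
width: 0.4
```

>>> move_arm:
  motion:
    - [0,0,-1,0,0,0,0]
    - [0,0,-1.5,0,0,0,0]
    - [0,0,-1.5,0,0,0,0]

```text
t: 29.1
ee_pos: [472.8, 219.6, 111.9]
orientation: [-3.133, 0.216, -0.003]
ft_force: [-7.8, -4.9, 31.5]
width: 0.5
```

>>> move_arm:
  motion:
    - [0,0,10,0,0,0,0]
    - [0,0,35,0,0,0,0]
    - [0,0,70,0,0,0,0]
    - [-4,-20,80,0,0,0,0]
    - [-8,-50,80,0,0,0,0]

```text
t: 29.52
ee_pos: [466.3, 171.0, 192.0]
orientation: [-3.131, 0.212, -0.01]
ft_force: [1.0, 0.3, -0.2]
width: 0.3
```

>>> move_arm:
  motion:
    - [-4,-25,0,0,0,0,0]
    - [-7.5,-45.5,-20,0,0,0,0]
    - [-7.5,-45.5,-60,0,0,0,0]
    - [-7.5,-45.5,-90,0,0,0,0]
    - [-7.5,-45.5,-112,0,0,0,0]

```text
t: 29.93
ee_pos: [455.2, 123.0, 74.9]
orientation: [3.134, -0.218, -0.003]
ft_force: [0.8, -0.0, 0.1]
width: -0.0
```

```bash
python3 -c "
from h import *
get_image('wrist');st()"
```

```text
t 29.98 tcp [453.2 122.7  72. ] jawdeg -7.95 z [-0.007 -0.002 -1.   ] F [-0.6 -0.4 -2.2] w 0.7 q [0.24 0.41 2.05 0.   0.7  0.38]
```

>>> move_arm:
  motion:
    - [1,0,-4,0,0,0,0]
    - [1,-0.5,-8,0,0,0,0]
    - [1,-1.5,-12,0,0,0,0]
    - [1,-2.5,-16,0,0,0,0]
    - [1,-3,-18,0,0,0,0]

```text
t: 30.4
ee_pos: [458.1, 120.8, 59.9]
orientation: [-3.134, 0.216, -0.002]
ft_force: [-1.5, -1.7, 8.3]
width: 0.3
```

>>> move_arm:
  motion:
    - [0,-0.8,-4,0,0,0,0]
    - [0,-1.5,-8,0,0,0,0]
    - [0,-2,-12,0,0,0,0]
    - [0,-2.5,-15,0,0,0,0]
    - [0,-2.5,-15,0,0,0,0]

```text
t: 30.82
ee_pos: [457.9, 117.9, 44.9]
orientation: [3.134, -0.216, 0.002]
ft_force: [-1.8, -4.9, 5.7]
width: 0.5
```

The pedal passes the catch. Continuing to the stop.

>>> move_arm:
  motion:
    - [0,-0.2,-2,0,0,0,0]
    - [0,-0.4,-4,0,0,0,0]
    - [0,-0.5,-6,0,0,0,0]
    - [0,-0.5,-8,0,0,0,0]
    - [0,-0.5,-8,0,0,0,0]

```text
t: 31.23
ee_pos: [458.0, 117.3, 37.1]
orientation: [3.134, -0.216, 0.002]
ft_force: [-2.7, -6.1, 7.6]
width: 0.6
```

>>> move_arm:
  motion:
    - [0,0,-1,0,0,0,0]
    - [0,0,-2,0,0,0,0]
    - [0,0,-2,0,0,0,0]

```text
t: 31.48
ee_pos: [458.0, 117.2, 35.2]
orientation: [3.134, -0.215, 0.002]
ft_force: [-1.2, -6.0, 9.2]
width: 1.0
```

>>> move_arm:
  motion:
    - [0,0,-1,0,0,0,0]
    - [0,0,-2,0,0,0,0]
    - [0,0,-2,0,0,0,0]

```text
t: 31.73
ee_pos: [458.0, 117.2, 33.9]
orientation: [3.134, -0.215, 0.002]
ft_force: [-4.9, -7.0, 19.0]
width: 0.1
```

>>> move_arm:
  motion:
    - [0,0,-0.5,0,0,0,0]
    - [0,0,-1,0,0,0,0]
    - [0,0,-1,0,0,0,0]

```text
t: 31.98
ee_pos: [458.1, 117.2, 33.6]
orientation: [3.134, -0.215, 0.003]
ft_force: [-8.0, -8.2, 29.9]
width: 0.2
```

Stop reached: 30 N, travel halted. I'll release the pedal, clear out and check.

>>> move_arm:
  motion:
    - [0,0,0,0,0,0,0]
    - [0,0,5,0,0,0,0]
    - [0,0,15,0,0,0,0]
    - [0,0,30,0,0,0,0]
    - [0,0,55,0,0,0,0]

```text
t: 32.4
ee_pos: [457.2, 117.9, 86.5]
orientation: [-3.134, 0.216, 0.001]
ft_force: [-0.0, 0.3, 0.4]
width: 0.6
```

>>> move_arm:
  motion:
    - [0,0,35,0,0,0,0]
    - [0,-20,70,0,0,0,0]
    - [-10,-50,100,0,0,0,0]
    - [-20,-80,120,0,0,0,0]
    - [-30,-110,120,0,0,0,0]

```text
t: 32.82
ee_pos: [430.3, 6.9, 211.2]
orientation: [-3.134, 0.214, -0.016]
ft_force: [1.8, 0.1, -0.2]
width: 0.6
```

>>> move_arm:
  motion:
    - [-10,-40,0,0,0,0,0]
    - [-20,-80,0,0,0,0,0]
    - [-30,-120,0,0,0,0,0]
    - [-30,-140,0,0,0,0,0]
    - [-30,-140,0,0,0,0,0]

```text
t: 33.23
ee_pos: [397.7, -135.6, 207.3]
orientation: [3.132, -0.223, 0.005]
ft_force: [-0.3, 0.7, 0.2]
width: 0.5
```

```bash
python3 - <<'E'
from h import *
t=get_image("top");s=get_image("side");st()
for n,x in(("s",s),("t",t)):
 for l,z in(("bar_head",29),("bar_mid",29),("press_seat",20),("ram_foot",38),("pedal_pad",90),("plain_mid",9),("chisel_mid",8),("oil_mid",75),("tin_mid",50)):
  for k in mark_of(x,l)[:1]: print(n,l,np.round(k["location"],1),round(k["p"],2),atz(x,k["location"],z).round(1))
# difference of side view in rod/pedal region vs the start
a=cv2.imread("pics/side0.png").mean(2);b=s["color"].mean(2);d=abs(a-b)[190:330,190:330]
for r in range(190,330,4): print(r,"".join(" .+#"[min(3,int(v/15))] for v in abs(a-b)[r,190:310:2]))
E
```

```text
t 33.33 tcp [ 397.7 -132.8  206.7] jawdeg -8.04 z [ 0.002 -0.    -1.   ] F [ 0.8  0.  -0.6] w 0.5 q [-0.35  0.1   2.05  0.    0.98 -0.21]
s bar_head [270.7 229.4] 0.66 [594.3 217.5  29. ]
s bar_mid [255.5 249.4] 0.74 [602.3 132.3  29. ]
s press_seat [273.4 227.6] 0.8 [596.1 224.1  20. ]
s ram_foot [266.  227.6] 0.49 [606.4 214.3  38. ]
s pedal_pad [265.9 277.8] 0.57 [467.1 130.7  90. ]
s plain_mid [217.4 328.6] 0.51 [ 570.6 -203.2    9. ]
s chisel_mid [216.  253.6] 0.53 [759.8 -11.9   8. ]
s oil_mid [340.2 215.2] 0.82 [398.  403.6  75. ]
s tin_mid [175.1 389.8] 0.6 [ 548.  -523.7   50. ]
t bar_head [204.8 197. ] 0.95 [610.  205.1  29. ]
t bar_mid [214.  219.1] 0.6 [582.7 142.1  29. ]
t press_seat [208.4 194. ] 0.82 [601.3 215.3  20. ]
t ram_foot [207.  192.6] 0.61 [602.2 215.6  38. ]
t pedal_pad [257.6 224.4] 0.83 [456.3 118.1  90. ]
t plain_mid [215.1 339.8] 0.5 [ 578.1 -202.     9. ]
t chisel_mid [153.9 271.7] 0.74 [763.7  -8.1   8. ]
t oil_mid [281.6 117.4] 0.97 [397.3 403.3  75. ]
t tin_mid [219.1 460.3] 0.79 [ 555.9 -531.2   50. ]
190                                             
[... 1465 characters left out ...]
                                              
286                                                             
290                                                             
294                                                             
298                                                             
302                                                             
306                                                             
310                                                             
314                                                             
318                                                             
322                                                             
326
```

```bash
python3 - <<'E'
from h import *
s=get_image("side");a=cv2.imread("pics/side0.png")[:,:,::-1].mean(2);b=s["color"].mean(2)
print("px for 25mm at rod top:",proj(s,np.array([602,211,200.]))[0]-proj(s,np.array([602,211,225.]))[0])
for r in range(216,244): print(r,a[r,220:232].astype(int),b[r,220:232].astype(int))
E
```

```text
px for 25mm at rod top: 6.599421906247613
216 [215 212 208 201 192 180 162 152 141 132 115 103] [222 217 212 205 199 187 169 157 145 136 125 107]
217 [202 196 186 177 164 142 123 115 104 110 112 111] [208 201 191 183 169 151 128 119 109 116 116 114]
218 [180 167 151 135 123 110 116 120 117 117 117 120] [184 172 156 143 128 113 122 124 121 123 124 123]
219 [141 126 118 120 123 120 127 125 124 124 121 121] [144 131 120 128 129 125 128 131 129 124 124 124]
220 [122 126 120 126 128 127 125 127 126 122 122 118] [131 131 127 131 132 131 133 131 128 128 125 125]
221 [131 130 130 131 127 128 128 128 125 122 120 117] [136 135 135 131 131 133 132 131 131 127 124 120]
222 [132 136 149 153 146 138 134 129 127 118 110 111] [136 133 132 132 131 132 133 132 128 124 116 113]
223 [148 168 174 175 175 173 153 133 126 122 109 101] [131 133 130 133 134 135 132 129 128 127 113 109]
224 [165 178 182 182 182 180 162 138 129 126 108  97] [133 130 134 131 133 131 130 129 132 130 116 102]
225 [172 182 183 182 183 180 156 137 128 131 125 102] [131 132 134 132 130 131 130 134 133 137 131 106]
226 [165 179 179 1
[... 1153 characters left out ...]
8 138 126 109 101  99 104] [153 155 159 156 158 153 145 127 113 102 102 108]
238 [149 145 149 153 153 149 139 126 111 102 100 108] [153 154 157 159 158 152 146 130 114 106 107 117]
239 [148 145 150 154 152 149 143 128 110 108 128 141] [152 150 157 159 158 153 149 133 118 115 136 144]
240 [147 139 148 153 153 150 145 132 120 135 149 148] [154 146 154 158 155 155 149 135 126 137 151 155]
241 [148 146 149 153 152 152 147 133 137 145 147 149] [153 153 155 159 158 155 149 139 142 151 153 154]
242 [148 150 150 153 154 152 147 147 146 150 149 150] [156 154 157 159 158 157 155 155 153 157 154 157]
243 [149 149 152 152 151 152 150 153 151 152 152 152] [156 156 156 154 158 157 155 156 156 159 158 157]
```

The rod has dropped about 6 px, which is about 23.5 mm from its raised start and fits the foot being down. The pedal region looks the same as at the start, so the pedal is up. Handing in.

```bash
python3 -c "
from workcell import *
print(close_job())"
```

```text
the job is handed in; nothing more can be done
None
```

The job is handed in at about 33 s of the 70 s; `close_job` gave no verdict.

I drew the headed bar out by its head, regrasped it by the shank and slid it along the bed to the backstop. Then I let go, pushed the release plunger fully in (the catch was holding the pedal) and pushed the pedal to its stop before letting it up.

**What the last checks showed:**
- **Bar:** before the pedal push, the wrist view put the head at about (602, 211) mm, against a seat estimate of about (601, 211). Backstop contact was felt when sliding it in. After the push, only the rougher top and side marks of the head were available, 6 to 10 mm apart from each other and from that estimate.
- **Pedal:** it first stood firm at 17 N. After the plunger it went to its stop, where travel halted at 30 N, and it is up again; the side picture matches the start there.
- **Foot:** the rod top came down about 23.5 mm from its raised start. That fits about 0.0265 for the joint, but it is read from about 6 pixels, so ram over 0.024 is not confirmed exactly.
- **Bystanders:** oil bottle and tin marks agree with the start. The plain bar and chisel marks scatter by about 5 to 12 mm between pictures, with no sign of real movement.
- **Robot:** clear of everything.

**What disagreed or failed:**
- The fingertips really end about 21 mm above the reported TCP. My first grasp closed above the head without moving the bar; I found the offset from the wrist picture and worked with it from then on.
- One plunger detection in the wrist view was false; I located the knob from the pixels instead.
- A thirteenth picture view was refused by the viewer's limit, so the last checks are numbers only.

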